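# Weight down the pattern pieces for cutting

### The arm

A 7-joint arm with a two-finger parallel gripper is mounted at the origin on the work surface. World frame = base frame: x ahead of the robot, y to its left, z up, the work surface at z = 0. Lengths are in m, angles in rad, forces in N, time in s.
With the tool pointing down it reaches from about 0.425 to 0.925 m from the base axis. Payload 6.8 kg.
Tool frame: the origin (TCP) lies at the very end of the fingers, on their centre line; the grasp point (between the pads) lies 19 mm behind it; z points along the fingers, y is the line along which they close (so a half turn about z gives the same grasp; the last joint's range is limited). The gripper opens to 85 mm and grips with 20 to 120 N. Pads are 22 mm wide; open, the fingers measure 114 mm over their backs; the gripper's body (76 mm by 85 mm) begins 54 mm behind the grasp point. The pads swing forward as they close: fully open they stand 13 mm farther back than shut.
Start: joints at [1.104, 0.477, 0.022, 1.555, -0.011, 1.109, -0.083], TCP at [0.237, -0.632, 0.209] pointing down, gripper open.
Joint ranges: [-2.96, 2.96], [-0.34, 2.1], [-1.41, 1.46], [0.24, 2.44], [-1.37, 4.51], [0.17, 1.92], [-2.96, 2.96]. Speed limits (rad/s): [2.39, 2.39, 3.14, 3.14, 3.14, 3.14, 3.14].

### API

Orientations are given as a rotation vector (axis times angle).
In Python, from bench import get_obs, viewer, r gives the robot as it stands. The module is installed in compiled form; this text tells all that it offers.
- The arm moves only by the tool play_rows, never from a script. Its argument "commands" is a list that holds one entry, the list of rows, each a list of 5 numbers: the gripper's target within -1 to 1 (shut at 1, half-way at 0, fully open at -1), then the shift along the tool's x, y, z scaled (see below), then the turn about the tool's z scaled (see below). A call has 1 to 12 rows; each row is the pose to reach, as a shift and turn from the pose commanded when the call began, along the tool's axes at that moment; what a row does not reach only later rows make up. The controller multiplies each number of a shift by 0.2 m and each number of a turn by pi/2 rad. A row lasts 1/12 s, in which the tool goes at most 41.7 mm and 7.16 degrees, less where a joint would pass 70% of its speed; a pose out of reach is approached as far as the arm can. A call with a number of a shift or a turn outside -1 to 1 is refused whole. A call with a gripper value outside its range is refused whole. The fingers move at their own pace and stop on an object; "grip_force" is the grip in N (left out, the last holds). Time passes only in rows, so rows that repeat a pose let the fingers close. It gives the time, the measured TCP pose, the force, the opening and the grip force at its end, in the units of the state.
- get_obs(): the state, without advancing time (a new reading comes with each control period).
- viewer.grab_frame(name): name is "scene" or "top" or "wrist"; returns a dict with "pixels" (400x640x3 uint8, red, green, blue), "fovy" (degrees; the focal length in pixels is half the picture's height over the tangent of half this angle, whatever the lens; pixels are square), "cx", "cy" (the principal point, pixels), "distortion" ([k1, k2, p1, p2, k3] as OpenCV has them; the pictures are not rectified), "world_to_cam" (4x4, takes a point from world to camera coordinates); the wrist camera has in their place "hand_eye" (4x4, takes a point from camera to tool coordinates, whose origin is the TCP and whose axes are the flange's). Camera axes: x right, y up, looking along -z (the intrinsics and any distortion apply to the point x, -y, -z); pixel columns grow to the right and rows downward; lengths in m; the calibration is good to about 2 mm. A picture is of the moment at which its call begins: read the wrist's pose just before it. There is no depth.
- r.hand_in(): hands the job in; it is judged then, once.
Trained networks look in a picture, given as the dict that the camera call returned (one of the last four; its "shot" number tells which), for a name from the list of things; names that differ only in an ending like _2 or _b are one class to them, and where a whole thing is asked for, a point or a joint stands for the part that bears it (a point fixed in the world has none). Each returns a list of dicts, best first, with "score" (0 to 1); they miss things now and then, are a little off and sometimes report something else, mostly with a low value. They report only what shows in the picture. A call takes as long as a camera call. They do not tell look-alikes from the thing itself.
- viewer.trace(picture, thing): "pixels" (400x640 bool, what is visible of it) and "rect" ([left, top, right, bottom] in pixels, round what is visible of it).
The state is a dict: "clock": time; "joints": joint angles; "qvel": joint speeds; "tau": joint torques, N m; "tcp_pos": TCP position; "orientation": TCP orientation; "contact_force": force on the tool from outside, world axes, zero at the start; "moment": the same for the moment, N m; "grip_width": finger opening in m; "gripper_force": force on a finger pad.
Only numpy, scipy, OpenCV 4.12 (cv2) and the standard library are available. Lean on these libraries where they do the work, as an engineer would, in place of code of your own. Each camera call takes 0.05 s, during which the arm holds its last target. There are 200 camera calls.

### The job

Weight down the two card pattern pieces ready for cutting: on the long tapered piece lay the steel bar on the rectangle drawn across the wide end, the large disc on the circle drawn at the narrow end, the weight with the post upright on the cross midway between those two, and then the small disc centred on top of the large disc; put the square block flat on the cross in the middle of the small pocket piece. Set each weight down rather than dropping it, and leave the thread spool, the pin dish and the jar where they stand.

Things in the scene. Friction and masses are not known exactly. Their poses are not given: they have to be found in the camera images.
- panel: Long tapered brown card piece fixed on the mat, 220 mm long, 3 mm thick, 116 mm wide tapering to 80 mm. Origin: middle of its underside; x along it to the narrow end, y across, z up. Thin dark lines on it: rectangle (100 mm side along y, 28 mm along x) centred at x = -78 mm for the bar, cross at x = 0 for the post weight, circle of 65 mm diameter at x = +78 mm for the large disc; all at y = 0.
- pocket: Small pocket-shaped pattern piece of the same 3 mm brown card, fixed on the mat, 72 mm by 72 mm, square at one end with a point at the other (its +x end). Origin at the centre of its underside, z up; a thin dark cross is drawn at x = 0, y = 0, where the block goes.
- bar_c (a point): Centre (half-way up) of the steel bar weight, 24 mm (x) by 96 mm (y) by 20 mm high (z), about 0.36 kg. It lies flat on the 2 mm thick cutting mat, whose upper face is 2 mm above the work surface. Its long axis is y.
- disc_big_c (a point): Centre (half-way up) of the large steel disc weight, 60 mm diameter, 20 mm high, about 0.44 kg; z is its axis. Lies flat on the mat at the start.
- disc_small_c (a point): Centre (half-way up) of the small steel disc weight, 36 mm diameter, 18 mm high, about 0.14 kg; z is its axis. Lies flat on the mat at the start.
- post_weight_c (a point): Centre (24 mm above its underside) of the steel weight with a post: round base 52 mm diameter, 14 mm high, and on it an upright round post 22 mm diameter that reaches 48 mm above the underside; about 0.30 kg; z points up the post. Grip it by the post. Stands on the mat at the start.
- block_c (a point): Centre (half-way up) of the square steel block weight, 42 mm by 42 mm (its x and y) by 22 mm high (z), about 0.30 kg. Lies flat on the mat at the start.
- spool_c (a point): Centre (half-way up) of an upright wooden thread spool, 38 mm diameter, 42 mm high, loose; not to be moved.
- dish_c (a point): Centre (half-way up) of a small white open pin dish, 66 mm diameter, 22 mm high, loose; not to be moved.
- jar_c (a point): Centre (half-way up) of a small amber glass jar with a black lid, 48 mm diameter, 46 mm high, loose; not to be moved.
There are look-alikes about, which are no part of the job. Leave any brown, green or pink look-alike of the part that bears block_c alone.

How it is judged:
By the outcome, as a careful person would: the job done as asked, in the order asked, and still so for the second after the job is handed in, with the robot touching nothing.
It also fails if it takes over 106 s, if anything falls off the work surface, if the arm or the gripper's body presses on something with over 40 N, if the wrist force passes 120 N, or if a joint passes its speed limit or range.

## Working session

There is one attempt and no reset: what is moved stays moved. The work goes in short steps, Python scripts to look and compute and a tool call to move; the robot and the scene stay as the last step left them, time stands still between calls to the robot, and variables do not carry over. Pictures are saved under pics/ and viewed, at most 14 in all, crops included, and the job is handed in when it is done.

Besides the shell and the picture viewer there is one more tool, called after "Call:" by a JSON object that holds its "api" and its "payload". play_rows: Moves the arm, as the interface text tells. Shifts and turns lie within -1 to 1; 1 stands for 0.2 m of shift or pi/2 rad of turn. Its arguments: {"type":"object","properties":{"commands":{"type":"array","items":{"type":"array","items":{"type":"array","items":{"type":"number","minimum":-1,"maximum":1}}}},"grip_force":{"type":"number"}},"required":["commands"]}

```bash
mkdir -p pics
cat > h.py <<'E'
import numpy as np, cv2
from scipy.spatial.transform import Rotation as R
from bench import get_obs, viewer, r
def K(f):
    F=200/np.tan(np.radians(f["fovy"])/2)
    return np.array([[F,0,f["cx"]],[0,F,f["cy"]],[0,0,1.]])
def w2c(f,o=None):
    if "world_to_cam" in f: return np.array(f["world_to_cam"])
    T=np.eye(4);T[:3,:3]=R.from_rotvec(o["orientation"]).as_matrix();T[:3,3]=o["tcp_pos"]
    return np.linalg.inv(T@np.array(f["hand_eye"]))
def px2w(f,uv,z,o=None):
    uv=np.asarray(uv,float).reshape(-1,1,2)
    n=cv2.undistortPoints(uv,K(f),np.array(f["distortion"],float)).reshape(-1,2)
    M=np.linalg.inv(w2c(f,o)); d=np.c_[n[:,0],-n[:,1],-np.ones(len(n))]@M[:3,:3].T
    c=M[:3,3]; return c+d*((z-c[2])/d[:,2])[:,None]
def w2px(f,P,o=None):
    P=np.atleast_2d(P);T=w2c(f,o);c=P@T[:3,:3].T+T[:3,3]
    c=c*[1,-1,-1]
    return cv2.projectPoints(c,np.zeros(3),np.zeros(3),K(f),np.array(f["distortion"],float))[0].reshape(-1,2)
def save(f,n,box=None,s=1):
    p=np.array(f["pixels"])[:,:,::-1]
    if box: p=p[box[1]:box[3],box[0]:box[2]]
    cv2.imwrite("pics/"+n,cv2.resize(p,None,fx=s,fy=s,interpolation=cv2.INTER_CUBIC))
E
python3 - <<'E'
from h import *
o=get_obs();print(o)
f=viewer.grab_frame("top");save(f,"top.png",s=1.25)
print(f["fovy"],f["distortion"],np.linalg.inv(w2c(f)).round(3))
for n in "panel pocket bar_c disc_big_c disc_small_c post_weight_c block_c spool_c dish_c jar_c".split():
    for d in viewer.trace(f,n):
        m=d["pixels"];v,u=np.nonzero(m);c=(u.mean(),v.mean())
        print(n,round(d["score"],2),np.round(d["rect"]),np.round(c,1),px2w(f,c,.02)[0].round(4),m.sum())
E
```

```text
{'clock': 0.0, 'joints': array([ 1.10390859,  0.47781871,  0.02233703,  1.55650075, -0.01151998,
        1.10927249, -0.08310932]), 'qvel': array([-1.28152984e-03, -1.18666419e-03,  1.77968450e-03, -9.12113990e-05,
        1.59475022e-03,  6.91739601e-04, -2.84593797e-04]), 'tau': array([-5.14297535e-04, -5.96445680e+01,  1.60787936e+00, -2.81189203e+01,
        1.26033212e-02,  9.27667221e-03, -2.54872288e-05]), 'tcp_pos': array([ 0.23677815, -0.63141021,  0.2078924 ]), 'orientation': array([-3.08938821e+00, -5.60248538e-01,  7.10435492e-04]), 'contact_force': array([0.65898669, 0.02874163, 0.2579882 ]), 'moment': array([ 0.04874877, -0.03460948,  0.00162407]), 'gripper_force': 0.0, 'grip_width': 0.08496752632177731}
53.71465932705553 [0.03307408 0.         0.         0.         0.        ] [[ 0.016  0.974 -0.226  0.265]
 [-1.     0.017  0.003  0.003]
 [ 0.006  0.226  0.974  0.929]
 [ 0.     0.     0.     1.   ]]
panel 0.67 [289. 137. 384. 200.] [337.2 164.9] [ 0.5673 -0.027   0.02  ] 3544
pocket 0.73 [217. 177. 250. 205.] [234.2 191.3] [0.4971 0.2167 0.02  ] 691
bar_c 0.86 [208. 23
[... 294 characters left out ...]
all_c 0.55 [175. 157. 190. 171.] [184.1 164.2] [0.5619 0.3407 0.02  ] 203
post_weight_c 0.62 [462. 201. 488. 230.] [474.5 214.2] [ 0.4514 -0.3493  0.02  ] 436
block_c 0.95 [404. 282. 426. 301.] [416.1 292.7] [ 0.2698 -0.2061  0.02  ] 382
block_c 0.86 [413. 221. 431. 247.] [423.2 232.1] [ 0.4069 -0.228   0.02  ] 374
block_c 0.68 [453. 163. 478. 181.] [465.6 169.9] [ 0.5598 -0.3356  0.02  ] 389
block_c 0.67 [369. 216. 393. 242.] [380.8 228.8] [ 0.4131 -0.1296  0.02  ] 325
spool_c 0.51 [224. 124. 240. 146.] [233.2 135.4] [0.6382 0.2285 0.02  ] 272
dish_c 0.96 [411. 130. 438. 152.] [422. 139.] [ 0.6373 -0.234   0.02  ] 514
jar_c 0.65 [164. 198. 189. 220.] [177.2 208.5] [0.4532 0.3464 0.02  ] 429
```

Run:
```python
from h import *
f=viewer.grab_frame("scene");save(f,"scene.png",s=1.25)
```

```text
(no output)
```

View pics/top.png

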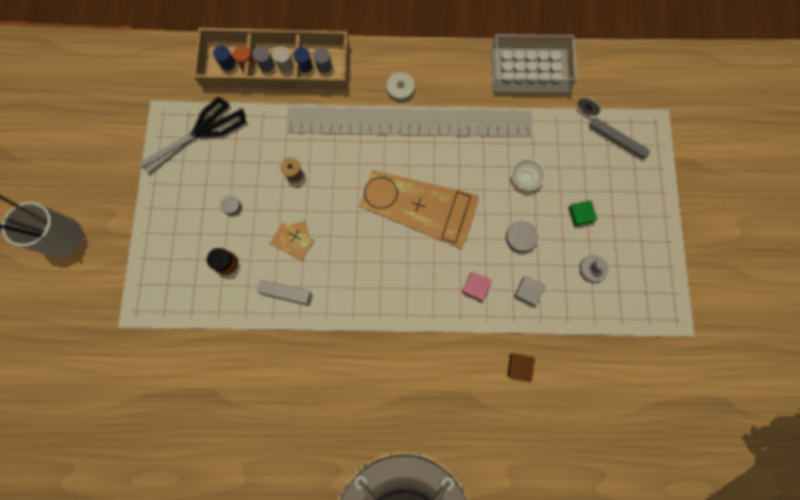

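View pics/scene.png

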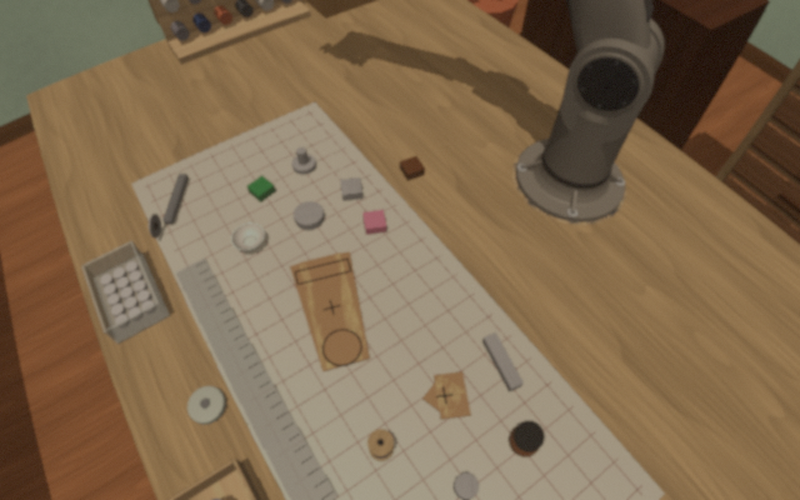

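The top view shows the panel at about (419,205) in the enlarged picture, with its circle to the left and its rectangle to the right. The pocket is at (293,240), the bar at (285,292), the large disc at (522,237), the small disc at (230,205) and the post weight at (594,268).

There are four block candidates in top pixels: grey (424,233), pink (381,229), green (466,170) and brown (416,293). The plain steel one is grey, and I'll confirm it up close before reaching for it. First I'll move over the panel.

Call:
{"api": "play_rows", "payload": {"commands": [[[-1,0.75,-0.78,-0.2,0],[-1,0.75,-0.78,-0.2,0],[-1,0.75,-0.78,-0.2,0],[-1,0.75,-0.78,-0.2,0],[-1,0.75,-0.78,-0.2,0],[-1,0.75,-0.78,-0.2,0]]]}}

```text
clock: 1.1
tcp_pos: [0.3267, -0.4276, 0.2504]
orientation: [-3.089, -0.572, -0.004]
contact_force: [0.3, -0.1, 1.3]
grip_width: 0.0848
gripper_force: 0.0
```

Call:
{"api": "play_rows", "payload": {"commands": [[[-1,0.75,-0.78,-0.1,0],[-1,0.75,-0.78,-0.1,0],[-1,0.75,-0.78,-0.1,0],[-1,0.75,-0.78,-0.1,0],[-1,0.75,-0.78,-0.1,0],[-1,0.75,-0.78,-0.1,0]]]}}

```text
clock: 1.6
tcp_pos: [0.4116, -0.2281, 0.2701]
orientation: [-3.088, -0.574, -0.005]
contact_force: [-0.0, -0.3, 0.4]
grip_width: 0.0853
gripper_force: 0.0
```

Call:
{"api": "play_rows", "payload": {"commands": [[[-1,0.75,-0.78,0,0.228],[-1,0.75,-0.78,0,0.228],[-1,0.75,-0.78,0,0.228],[-1,0.75,-0.78,0,0.228],[-1,0.75,-0.78,0,0.228],[-1,0.75,-0.78,0,0.228],[-1,0.75,-0.78,0,0.228],[-1,0.75,-0.78,0,0.228]]]}}

```text
clock: 2.27
tcp_pos: [0.4945, -0.0345, 0.2689]
orientation: [-3.141, -0.007, -0.0]
contact_force: [-0.1, -0.4, -0.0]
grip_width: 0.0853
gripper_force: 0.0
```

```bash
cat >> h.py <<'E'
def yaw(o):
    X=R.from_rotvec(o["orientation"]).as_matrix()[:,0]; return np.arctan2(X[1],X[0])
E
python3 - <<'E'
from h import *
o=get_obs();print(o["clock"],o["tcp_pos"].round(4),yaw(o),o["joints"].round(3))
f=viewer.grab_frame("wrist");save(f,"w1.png",s=1.25)
M=np.linalg.inv(w2c(f,o));print(f["fovy"],f["distortion"],M.round(3),np.array(f["hand_eye"]).round(3))
print(px2w(f,[[0,0],[639,0],[639,399],[0,399]],0,o).round(3))
np.savez("w1.npz",o=o,f=f)
E
```

```text
2.2667 [ 0.4945 -0.0345  0.2689] 0.004280211920499338 [ 0.302  0.149 -0.396  1.877  0.063  1.127 -1.684]
63.68955677038973 [-0.02137178  0.          0.          0.          0.        ] [[ 0.003  0.962  0.271  0.563]
 [-1.     0.003  0.001 -0.034]
 [-0.    -0.271  0.962  0.434]
 [ 0.     0.     0.     1.   ]] [[-0.001  0.962  0.271  0.068]
 [ 1.     0.001  0.     0.   ]
 [ 0.     0.271 -0.962 -0.165]
 [ 0.     0.     0.     1.   ]]
[[ 0.693  0.364  0.   ]
 [ 0.695 -0.419  0.   ]
 [ 0.077 -0.59  -0.   ]
 [ 0.072  0.537  0.   ]]
```

View pics/w1.png

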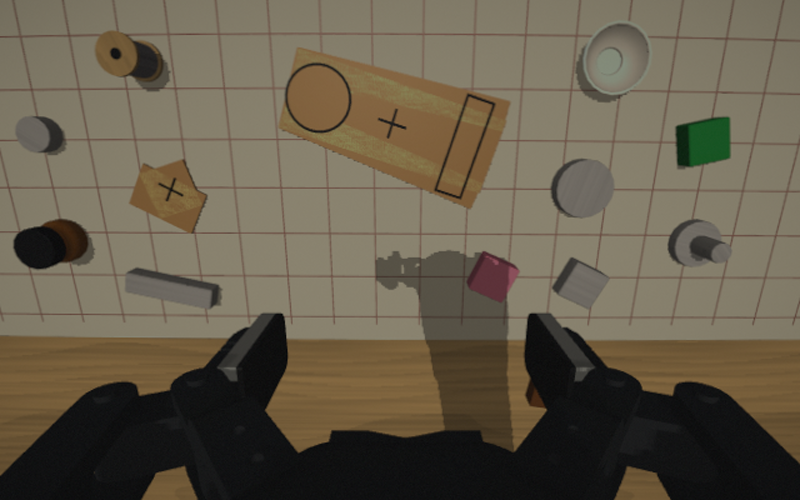

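The wrist view (enlarged pixels) shows all the parts: panel cross (392,124), circle (318,98), rectangle (466,146), pocket cross (171,189), bar (172,288), large disc (584,188), small disc (40,134) and post weight (700,243). The grey steel block is at (581,283), next to the pink (493,277) and green (703,142) look-alikes. I'll fit models to the network masks from this frame.

```bash
cat >> h.py <<'E'
from scipy.optimize import minimize
def cyl(rad,z0,z1):
    a=np.linspace(0,2*np.pi,40,endpoint=False)
    return np.array([[rad*np.cos(t),rad*np.sin(t),z] for z in(z0,z1) for t in a])
def prism(xy,z0,z1): return np.array([[x,y,z] for z in(z0,z1) for x,y in xy])
def box(a,b,h): return prism([(a,b),(a,-b),(-a,-b),(-a,b)],0,h)
# parts with origin at the underside
MOD=dict(panel=[prism([(-.11,.058),(-.11,-.058),(.11,-.04),(.11,.04)],0,.003)],
 bar_c=[box(.012,.048,.02)],disc_big_c=[cyl(.03,0,.02)],disc_small_c=[cyl(.018,0,.018)],
 post_weight_c=[cyl(.026,0,.014),cyl(.011,0,.048)],block_c=[box(.021,.021,.022)],
 spool_c=[cyl(.019,0,.042)],dish_c=[cyl(.033,0,.022)],jar_c=[cyl(.024,0,.046)])
def rend(f,o,n,p,z):
    im=np.zeros((400,640),np.uint8);c,s=np.cos(p[2]),np.sin(p[2])
    for P in MOD[n]:
        W=P@np.array([[c,s,0],[-s,c,0],[0,0,1]])+[p[0],p[1],z]
        h=cv2.convexHull(w2px(f,W,o).astype(np.float32))
        cv2.fillConvexPoly(im,np.round(h*16).astype(np.int32),255,cv2.LINE_AA,4)
    return im/255.
def fit(f,o,n,p0,m,z=.002):
    m=m.astype(float)
    s=np.array([.01,.01,.15])
    def cost(q):
        a=rend(f,o,n,np.array(p0)+q*s,z);return -np.minimum(a,m).sum()/np.maximum(a,m).sum()
    b=min((minimize(cost,q0,method="Nelder-Mead",options=dict(initial_simplex=np.array(q0)+np.array([[0,0,0],[.7,0,0],[0,.7,0],[0,0,.7]]),xatol=.005,fatol=1e-5)) for q0 in([0,0,0],[0,0,2.],[0,0,-2.])),key=lambda b:b.fun)
    return np.array(p0)+b.x*s,-b.fun
E
cat > m1.py <<'E'
from h import *
o=get_obs();f=viewer.grab_frame("wrist");vis=np.array(f["pixels"])[:,:,::-1].copy()
G=dict(panel=(.567,-.03,1.8),pocket=(.497,.217,0),bar_c=(.397,.228,-.2),disc_big_c=(.511,-.218,0),disc_small_c=(.562,.34,0),post_weight_c=(.451,-.349,0),block_c=(.407,-.228,.5),spool_c=(.63,.227,0),dish_c=(.637,-.234,0),jar_c=(.453,.346,0))
for n,g in G.items():
    ds=viewer.trace(f,n)
    if not ds: print(n,"none");continue
    z=.002
    def cen(d): v,u=np.nonzero(d["pixels"]);return px2w(f,(u.mean(),v.mean()),.012,o)[0]
    d=min(ds,key=lambda d:np.hypot(*(cen(d)[:2]-g[:2])));c=cen(d)
    if n=="pocket":
        k,_=cv2.findContours(d["pixels"].astype(np.uint8),0,2);k=max(k,key=cv2.contourArea)
        a=cv2.approxPolyDP(k,5,True).reshape(-1,2);print(n,d["score"],c.round(4),a.tolist(),px2w(f,a,.005,o).round(4).tolist());continue
    p,i=fit(f,o,n,(c[0],c[1],g[2]),d["pixels"],z)
    print(n,round(d["score"],2),c.round(4),p.round(4),round(i,3))
    k,_=cv2.findContours((rend(f,o,n,p,z)>.5).astype(np.uint8),0,2);cv2.drawContours(vis,k,-1,(0,0,255),1)
cv2.imwrite("pics/fit1.png",cv2.resize(vis[:270],None,fx=1.25,fy=1.25))
E
python3 m1.py
```

```text
panel 0.89 [ 0.5762 -0.0236  0.012 ] [ 0.5756 -0.0193  1.2629] 0.965
pocket 0.62 [0.5034 0.2165 0.012 ] [[111, 131], [102, 163], [152, 186], [163, 156], [145, 128]] [[0.5349, 0.2448, 0.005], [0.4924, 0.2648, 0.005], [0.4603, 0.2007, 0.005], [0.5016, 0.1798, 0.005], [0.5385, 0.1988, 0.005]]
bar_c 0.76 [0.3976 0.2293 0.012 ] [ 0.3974  0.2291 -0.1868] 0.871
disc_big_c 0.57 [ 0.5122 -0.2194  0.012 ] [ 0.5115 -0.2187  0.4371] 0.938
disc_small_c 0.73 [0.566  0.3435 0.012 ] [0.5654 0.3436 0.426 ] 0.875
post_weight_c 0.82 [ 0.4519 -0.3547  0.012 ] [ 0.4517 -0.3523  0.0019] 0.878
block_c 0.87 [ 0.4053 -0.2295  0.012 ] [ 0.4061 -0.2289 -0.4505] 0.921
spool_c 0.7 [0.6379 0.2367 0.012 ] [0.635  0.2271 0.2102] 0.908
dish_c 0.58 [ 0.6381 -0.2387  0.012 ] [ 0.6355 -0.2342 -0.153 ] 0.829
jar_c 0.61 [0.4492 0.3583 0.012 ] [0.4522 0.3419 0.1241] 0.807
```

View pics/fit1.png

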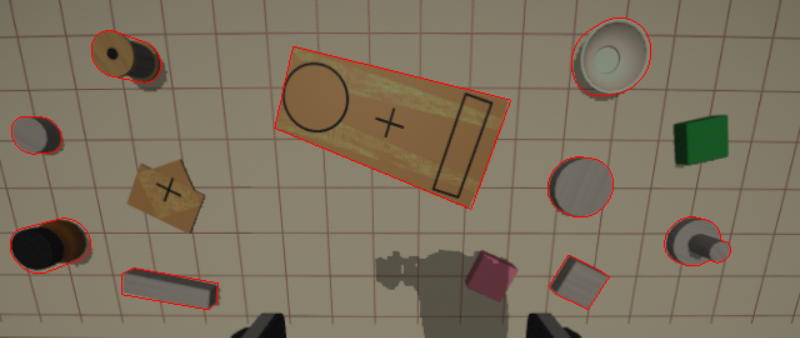

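The fits overlay well on every part. Next I'll refine the panel and pocket from their drawn lines and plan the bar grasp.

```bash
cat >> h.py <<'E'
def plan(way,start=None):
    if start is None:
        o=get_obs();s=np.r_[o["tcp_pos"],yaw(o)];print("from",s.round(4),"t",round(o["clock"],1))
    else: s=np.array(start,float)
    for w in way:
        w=np.array(w,float);d=w-s;t=s[3];dy=(d[3]+np.pi)%(2*np.pi)-np.pi
        u=np.array([d[0]*np.cos(t)+d[1]*np.sin(t),d[0]*np.sin(t)-d[1]*np.cos(t),-d[2]])/.2
        print(w.round(4),"row",u.round(4),round(-dy/(np.pi/2),4),"n>=",max(np.linalg.norm(d[:3])/.0417,abs(np.degrees(dy))/7.16).round(1))
        s=w
def lines(f,o,n,pose,half,thr,model,z=.005):
    g=cv2.cvtColor(np.array(f["pixels"]),cv2.COLOR_RGB2GRAY).astype(np.float32)
    bh=cv2.morphologyEx(g,cv2.MORPH_BLACKHAT,np.ones((7,7)))
    v,u=np.nonzero(bh>thr);W=px2w(f,np.c_[u,v],z,o)[:,:2];w=bh[v,u]
    def loc(p):
        c,s=np.cos(p[2]),np.sin(p[2]);return (W-p[:2])@np.array([[c,-s],[s,c]])
    L=loc(pose);k=(abs(L[:,0])<half[0])&(abs(L[:,1])<half[1]);k&=model(L)<.008
    W=W[k];w=w[k]
    from scipy.optimize import least_squares
    S=np.array([.01,.01,.1]);pose=np.array(pose)
    b=least_squares(lambda q:np.sqrt(w)*model(loc(pose+q*S)),[0,0,0],loss="soft_l1",f_scale=.005)
    return pose+b.x*S,len(W),np.median(model(loc(pose+b.x*S)))
def mcross(a):
    return lambda L:np.minimum(np.hypot(L[:,0],np.maximum(abs(L[:,1])-a,0)),np.hypot(L[:,1],np.maximum(abs(L[:,0])-a,0)))
def mpanel(L):
    q=np.abs(L-[-.078,0])-[.014,.05]
    rect=abs(np.hypot(*np.maximum(q,0).T)+np.minimum(q.max(1),0))
    return np.minimum.reduce([rect,abs(np.hypot(L[:,0]-.078,L[:,1])-.0325),mcross(.01)(L)])
E
python3 - <<'E'
from h import *
o=get_obs();f=viewer.grab_frame("wrist")
print(lines(f,o,"panel",(.5756,-.0193,1.263),(.103,.054),15,mpanel))
print(lines(f,o,"pocket",(.508,.2165,-.468),(.02,.02),15,mcross(.01)))
plan([(.397,.229,.15,1.384),(.397,.229,.03,1.384),(.397,.229,.006,1.384)])
E
```

```text
(array([ 0.57560518, -0.01964907,  1.25908725]), 1020, np.float64(0.0008736132534623818))
(array([ 0.50785347,  0.21784295, -0.47177819]), 134, np.float64(0.0014730744939403869))
from [ 4.940e-01 -3.590e-02  2.689e-01  4.000e-04] t 2.9
[0.397 0.229 0.15  1.384] row [-0.4846 -1.3249  0.5947] -0.8808 n>= 11.1
[0.397 0.229 0.03  1.384] row [0.  0.  0.6] -0.0 n>= 2.9
[0.397 0.229 0.006 1.384] row [0.   0.   0.12] -0.0 n>= 0.6
```

Call:
{"api": "play_rows", "payload": {"commands": [[[-1,-0.2,-0.66,0.25,0],[-1,-0.2,-0.66,0.25,0],[-1,-0.2,-0.66,0.25,0],[-1,-0.2,-0.66,0.25,0]]]}}

```text
clock: 3.25
tcp_pos: [0.4517, 0.1003, 0.2178]
orientation: [-3.141, -0.008, 0.002]
contact_force: [0.1, 0.1, -0.5]
grip_width: 0.0854
gripper_force: 0.0
```

Call:
{"api": "play_rows", "payload": {"commands": [[[-1,-0.285,-0.665,0.345,-0.881],[-1,-0.285,-0.665,0.345,-0.881],[-1,-0.285,-0.665,0.345,-0.881],[-1,-0.285,-0.665,0.345,-0.881],[-1,-0.285,-0.665,0.345,-0.881],[-1,-0.285,-0.665,0.345,-0.881],[-1,-0.285,-0.665,0.345,-0.881],[-1,-0.285,-0.665,0.345,-0.881],[-1,-0.285,-0.665,0.345,-0.881],[-1,-0.285,-0.665,0.345,-0.881],[-1,-0.285,-0.665,0.345,-0.881],[-1,-0.285,-0.665,0.345,-0.881]]]}}

```text
clock: 4.25
tcp_pos: [0.397, 0.2291, 0.1499]
orientation: [-2.414, -2.01, -0.0]
contact_force: [-0.4, -0.1, -0.2]
grip_width: 0.0856
gripper_force: 0.0
```

```bash
cat > look.py <<'E'
import sys
from h import *
# look.py png thing x y yaw [z]
n=sys.argv[2];g=[float(a) for a in sys.argv[3:6]];z=float(sys.argv[6]) if len(sys.argv)>6 else .002
o=get_obs();f=viewer.grab_frame("wrist");vis=np.array(f["pixels"])[:,:,::-1].copy()
for d in viewer.trace(f,n):
    v,u=np.nonzero(d["pixels"]);c=px2w(f,(u.mean(),v.mean()),z+.01,o)[0]
    if np.hypot(*(c[:2]-g[:2]))>.04: continue
    p,i=fit(f,o,n,g,d["pixels"],z);print(n,round(d["score"],2),"fit",p.round(4),round(i,3))
    k,_=cv2.findContours((rend(f,o,n,p,z)>.5).astype(np.uint8),0,2);cv2.drawContours(vis,k,-1,(0,0,255),1);break
cv2.imwrite("pics/"+sys.argv[1],vis)
print(o["tcp_pos"].round(4),yaw(o).round(4),o["joints"].round(2),o["clock"])
E
python3 look.py bar1.png bar_c .397 .229 -.187
```

```text
bar_c 0.78 fit [ 0.3975  0.2282 -0.2138] 0.946
[0.397  0.2291 0.1499] 1.3889 [ 0.06  0.3  -0.83  2.07  0.28  0.88 -1.11] 4.25
```

View pics/bar1.png

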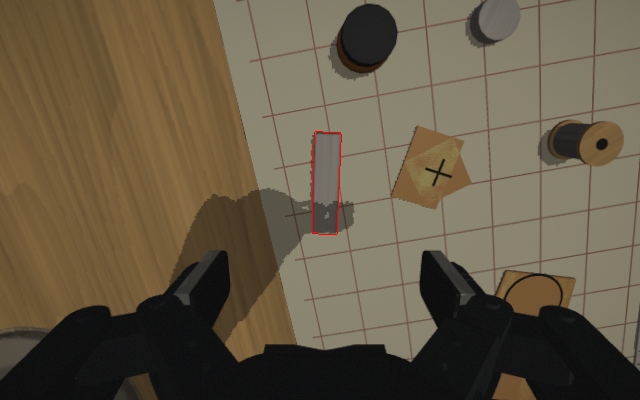

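The bar refit agrees within 1 mm with the first fit, from a camera turned 80°, so the calibration is good. Descending to grasp it.

Call:
{"api": "play_rows", "payload": {"commands": [[[-0.3,0,0,0.2,0.012],[-0.3,0,0,0.4,0.012],[-0.3,0,0,0.55,0.012],[-0.3,0,0,0.62,0.012],[-0.3,0,0,0.67,0.012],[-0.3,0,0,0.7,0.012],[-0.3,0,0,0.72,0.012],[-0.3,0,0,0.72,0.012]]]}}

```text
clock: 5.02
tcp_pos: [0.3972, 0.2294, 0.0061]
orientation: [2.438, 1.981, 0.001]
contact_force: [-0.8, -0.4, -0.3]
grip_width: 0.0556
gripper_force: 0.0
```

Call:
{"api": "play_rows", "payload": {"commands": [[[1,0,0,0,0],[1,0,0,0,0],[1,0,0,0,0],[1,0,0,0,0],[1,0,0,0,0],[1,0,0,0,0],[1,0,0,0,0],[1,0,0,0,0]]], "grip_force": 60}}

```text
clock: 5.68
tcp_pos: [0.3969, 0.2291, 0.0059]
orientation: [2.437, 1.982, 0.0]
contact_force: [0.3, 0.3, 0.1]
grip_width: 0.0002
gripper_force: 0.0
```

Call:
{"api": "play_rows", "payload": {"commands": [[[1,0,0,-0.02,0],[1,0,0,-0.1,0],[1,0,0,-0.25,0],[1,0,0,-0.4,0],[1,0,0,-0.4,0],[1,0,0,-0.4,0]]]}}

```text
clock: 6.18
tcp_pos: [0.3981, 0.2297, 0.0875]
orientation: [2.437, 1.981, 0.006]
contact_force: [-0.0, 0.8, -0.8]
grip_width: 0.0002
gripper_force: 0.0
```

Run:
```python
from h import *
p=np.array([.5756,-.0196]);t=1.261;ux=np.array([np.cos(t),np.sin(t)])
b=p-.078*ux; print(b,p+.078*ux)
plan([(.475,.07,.12,.6),(*b,.1,t-np.pi/2),(*b,.02,t-np.pi/2),(*b,.0095,t-np.pi/2)])
```

```text
[ 0.55182056 -0.09388686] [0.59937944 0.05468686]
from [0.3981 0.2297 0.0875 1.3652] t 6.2
[0.475 0.07  0.12  0.6  ] row [-0.7033  0.5395 -0.1623] 0.4871 n>= 6.1
[ 0.5518 -0.0939  0.1    -0.3098] row [-0.1457  0.8932  0.1   ] 0.5792 n>= 7.3
[ 0.5518 -0.0939  0.02   -0.3098] row [ 0.  -0.   0.4] -0.0 n>= 1.9
[ 0.5518 -0.0939  0.0095 -0.3098] row [ 0.     -0.      0.0525] -0.0 n>= 0.3
```

The fingers closed on nothing, so I'll look before trying again.

```bash
python3 look.py bar2.png bar_c .397 .229 -.2
python3 - <<'E'
from h import *
f=viewer.grab_frame("scene")
o=get_obs();c=w2px(f,[[.397,.229,.01]])[0];print(c, w2px(f,[o["tcp_pos"]]))
x,y=map(int,c);save(f,"s2.png",(max(x-100,0),max(y-130,0),x+100,y+50),4)
E
```

```text
bar_c 0.94 fit [ 0.3977  0.2279 -0.218 ] 0.76
[0.3981 0.2297 0.0875] 1.3652 [-0.01  0.4  -0.77  2.13  0.4   0.76 -1.24] 6.1833
[401.73131109 289.24953972] [[409.11796999 274.45754428]]
```

View pics/bar2.png

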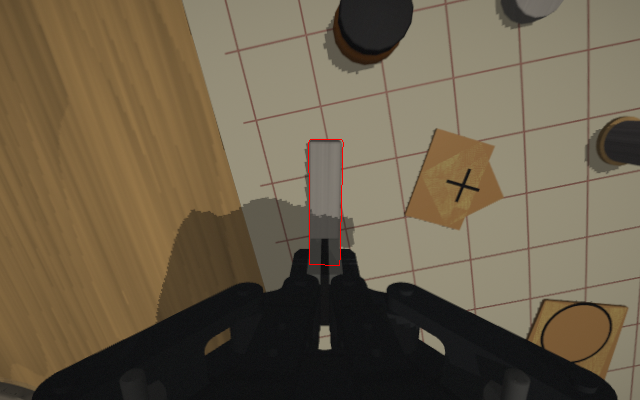

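View pics/s2.png

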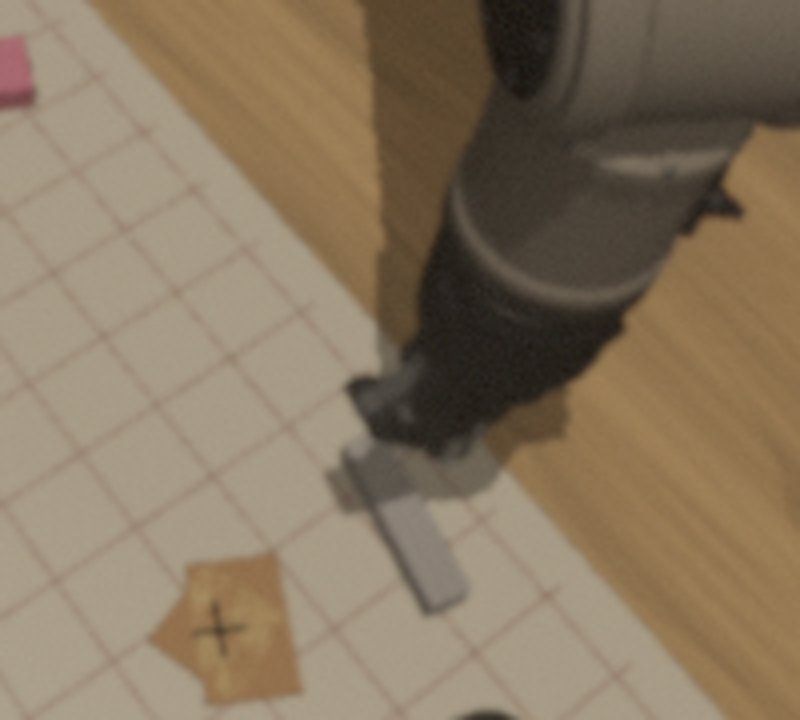

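The picture shows the bar untouched at (325,200), with the shut fingers ending at about (325,250). That is farther back than the stated TCP, which should project near row 238. The real fingertips appear to be well short of the reported TCP, so I'll measure this by gently touching the bar's top with the shut fingers.

Call:
{"api": "play_rows", "payload": {"commands": [[[1,0,0,0.2,0],[1,0,0,0.35,0],[1,0,0,0.4,0],[1,0,0,0.405,0],[1,0,0,0.405,0]]]}}

```text
clock: 6.75
tcp_pos: [0.3961, 0.2293, 0.0046]
orientation: [-2.436, -1.983, 0.003]
contact_force: [0.3, -0.3, 0.8]
grip_width: 0.0002
gripper_force: 0.0
```

Call:
{"api": "play_rows", "payload": {"commands": [[[1,0,0,0.01,0],[1,0,0,0.02,0],[1,0,0,0.02,0]]]}}

```text
clock: 7.0
tcp_pos: [0.3976, 0.2294, 0.0017]
orientation: [2.437, 1.982, 0.003]
contact_force: [0.3, -0.1, -0.4]
grip_width: 0.0002
gripper_force: 0.0
```

Run:
```python
from h import *
o=get_obs();f=viewer.grab_frame("scene")
c=w2px(f,[o["tcp_pos"]])[0];print(c,o["tcp_pos"],o["contact_force"])
x,y=map(int,c);save(f,"s3.png",(x-60,y-60,x+60,y+40),6)
```

```text
[400.91115007 291.00024837] [0.39756397 0.22939826 0.00165369] [ 0.34036971 -0.13933482 -0.41065062]
```

View pics/s3.png

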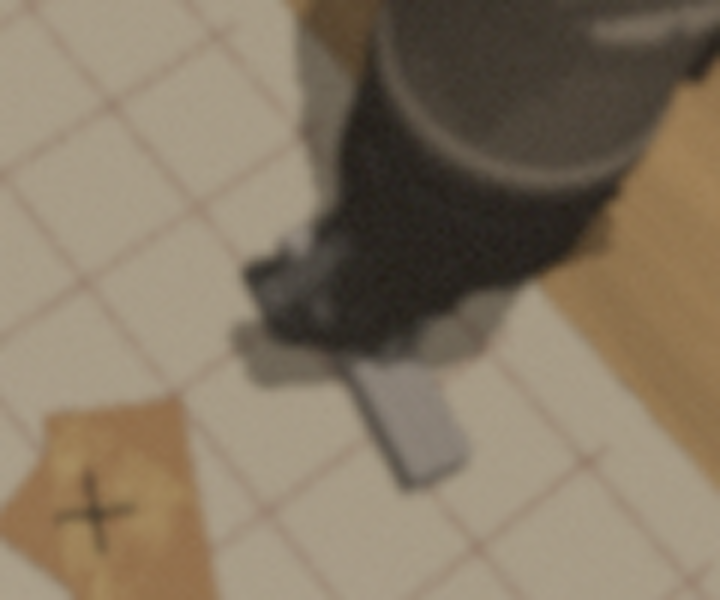

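The tips are still hovering above the bar's middle and free of contact. Stepping down further.

Call:
{"api": "play_rows", "payload": {"commands": [[[1,0,0,0.01,0],[1,0,0,0.02,0],[1,0,0,0.02,0]]]}}

```text
clock: 7.3
tcp_pos: [0.3977, 0.2293, -0.0005]
orientation: [2.435, 1.98, 0.002]
contact_force: [-7.7, -6.4, 38.3]
grip_width: 0.0001
gripper_force: 19.3
```

Call:
{"api": "play_rows", "payload": {"commands": [[[1,0,0,0.01,0],[1,0,0,0.015,0],[1,0,0,0.015,0]]]}}

```text
clock: 7.55
tcp_pos: [0.3979, 0.2293, -0.0008]
orientation: [2.431, 1.978, 0.002]
contact_force: [-18.6, -14.4, 85.3]
grip_width: -0.0001
gripper_force: 42.3
```

Contact came at TCP z ≈ 0.000 on the bar's 22 mm top, so the real fingertips sit about 22 mm behind the reported TCP. Backing off at once, then regrasping with that offset.

Call:
{"api": "play_rows", "payload": {"commands": [[[1,0,0,-0.05,0],[1,0,0,-0.15,0],[-0.3,0,0,-0.2,0],[-0.3,0,0,-0.2,0],[-0.3,0,0,-0.2,0],[-0.3,0,0,-0.2,0],[-0.3,0,0,-0.2,0],[-0.3,0,0,-0.2,0]]]}}

```text
clock: 8.22
tcp_pos: [0.3964, 0.2288, 0.0331]
orientation: [-2.437, -1.982, 0.002]
contact_force: [0.8, 0.1, -1.0]
grip_width: 0.0554
gripper_force: 0.0
```

```bash
python3 look.py bar3.png bar_c .397 .229 -.2
python3 - <<'E'
from h import *
o=get_obs();print(o["grip_width"],o["contact_force"].round(1))
E
```

```text
bar_c 0.97 fit [ 0.3976  0.2279 -0.2159] 0.944
[0.3964 0.2288 0.0331] 1.3657 [-0.08  0.49 -0.7   2.16  0.51  0.66 -1.34] 8.2167
0.05528240651072831 [ 0.2 -0.2  0.2]
```

Call:
{"api": "play_rows", "payload": {"commands": [[[-0.3,-0.003,0.006,0.08,0.007],[-0.3,-0.003,0.006,0.16,0.007],[-0.3,-0.003,0.006,0.21,0.007],[-0.3,-0.003,0.006,0.24,0.007],[-0.3,-0.003,0.006,0.255,0.007],[-0.3,-0.003,0.006,0.255,0.007]]]}}

```text
clock: 8.82
tcp_pos: [0.3976, 0.2283, -0.0176]
orientation: [-2.447, -1.969, 0.002]
contact_force: [-0.5, 0.7, 1.0]
grip_width: 0.0552
gripper_force: 0.0
```

Call:
{"api": "play_rows", "payload": {"commands": [[[1,0,0,0,0],[1,0,0,0,0],[1,0,0,0,0],[1,0,0,0,0],[1,0,0,0,0],[1,0,0,0,0]]], "grip_force": 60}}

```text
clock: 9.32
tcp_pos: [0.3983, 0.2286, -0.0163]
orientation: [2.448, 1.969, 0.002]
contact_force: [-1.8, -1.3, 6.0]
grip_width: 0.0226
gripper_force: 59.4
```

The bar is held (22.6 mm opening, 59 N). Lifting and planning the place.

Call:
{"api": "play_rows", "payload": {"commands": [[[1,0,0,-0.03,0],[1,0,0,-0.1,0],[1,0,0,-0.25,0],[1,0,0,-0.4,0],[1,0,0,-0.45,0],[1,0,0,-0.45,0]]]}}

```text
clock: 9.82
tcp_pos: [0.3996, 0.229, 0.0752]
orientation: [2.448, 1.967, 0.007]
contact_force: [0.3, -0.4, -4.0]
grip_width: 0.0226
gripper_force: 59.9
```

Run:
```python
from h import *
p=np.array([.5756,-.0196]);t=1.261;ux=np.array([np.cos(t),np.sin(t)])
b=p-.078*ux; print(b,p+.078*ux)
plan([(.475,.07,.07,.6),(*b,.06,t-np.pi/2),(*b,.0,t-np.pi/2)])
```

```text
[ 0.55182056 -0.09388686] [0.59937944 0.05468686]
from [0.3996 0.229  0.0752 1.354 ] t 9.8
[0.475 0.07  0.07  0.6  ] row [-0.6951  0.5394  0.0258] 0.48 n>= 6.0
[ 0.5518 -0.0939  0.06   -0.3098] row [-0.1457  0.8932  0.05  ] 0.5792 n>= 7.3
[ 0.5518 -0.0939  0.     -0.3098] row [ 0.  -0.   0.3] -0.0 n>= 1.4
```

Call:
{"api": "play_rows", "payload": {"commands": [[[1,-0.1,0.08,0,0.08],[1,-0.22,0.17,0,0.16],[1,-0.34,0.26,0,0.24],[1,-0.46,0.36,0,0.32],[1,-0.58,0.45,0,0.4],[1,-0.695,0.54,0,0.48],[1,-0.695,0.54,0,0.48],[1,-0.695,0.54,0,0.48]]]}}

```text
clock: 10.48
tcp_pos: [0.473, 0.0669, 0.0713]
orientation: [3.002, 0.923, -0.004]
contact_force: [-0.7, 1.2, -3.9]
grip_width: 0.0226
gripper_force: 59.9
```

Call:
{"api": "play_rows", "payload": {"commands": [[[1,-0.02,0.13,0.05,0.08],[1,-0.05,0.28,0.05,0.16],[1,-0.07,0.43,0.05,0.24],[1,-0.1,0.58,0.05,0.32],[1,-0.12,0.73,0.05,0.4],[1,-0.146,0.85,0.05,0.48],[1,-0.146,0.893,0.05,0.56],[1,-0.146,0.893,0.05,0.579],[1,-0.146,0.893,0.05,0.579],[1,-0.146,0.893,0.05,0.579]]]}}

```text
clock: 11.32
tcp_pos: [0.5495, -0.093, 0.0618]
orientation: [-3.105, 0.477, 0.004]
contact_force: [-0.4, -0.1, -4.2]
grip_width: 0.0219
gripper_force: 59.9
```

Run:
```python
from h import *
o=get_obs();f=viewer.grab_frame("wrist");save(f,"w4.png")
plan([(.5518,-.0939,.0,1.261-np.pi/2)])
print(lines(f,o,"panel",(.5756,-.0196,1.261),(.103,.054),15,mpanel))
```

```text
from [ 0.5496 -0.0929  0.062  -0.3046] t 11.4
[ 0.5518 -0.0939  0.     -0.3098] row [0.0119 0.0014 0.31  ] 0.0033 n>= 1.5
(array([ 0.5756333 , -0.0192546 ,  1.25884459]), 2072, np.float64(0.0010110606982202787))
```

View pics/w4.png

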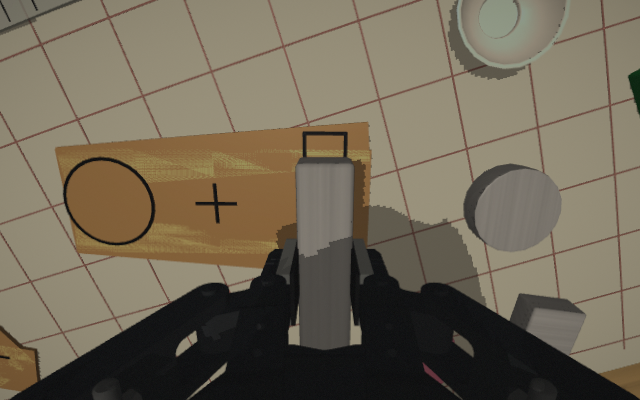

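The bar hangs level above the rectangle at about (325,145) and is parallel to it. Lowering.

Call:
{"api": "play_rows", "payload": {"commands": [[[1,0.014,0.001,0.08,0.003],[1,0.014,0.001,0.16,0.003],[1,0.014,0.001,0.24,0.003],[1,0.014,0.001,0.3,0.003],[1,0.014,0.001,0.34,0.003],[1,0.014,0.001,0.36,0.003],[1,0.014,0.001,0.365,0.003],[1,0.014,0.001,0.365,0.003]]]}}

```text
clock: 12.03
tcp_pos: [0.5533, -0.0953, -0.01]
orientation: [-3.103, 0.49, -0.0]
contact_force: [0.4, -0.2, -3.0]
grip_width: 0.0223
gripper_force: 59.9
```

Run:
```python
from h import *
o=get_obs();print(o["contact_force"])
plan([(.5517,-.0937,-.0133,1.259-np.pi/2)])
```

```text
[ 0.41329172 -0.2295306  -3.02758089]
from [ 0.5533 -0.0953 -0.01   -0.313 ] t 12.0
[ 0.5517 -0.0937 -0.0133 -0.3118] row [-0.0102 -0.0054  0.0167] -0.0008 n>= 0.1
```

Call:
{"api": "play_rows", "payload": {"commands": [[[1,-0.008,-0.004,0.006,0],[1,-0.008,-0.004,0.01,0],[1,-0.008,-0.004,0.013,0],[1,-0.008,-0.004,0.013,0]]]}}

```text
clock: 12.37
tcp_pos: [0.552, -0.0943, -0.0124]
orientation: [3.103, -0.49, 0.001]
contact_force: [-0.7, 0.5, -4.6]
grip_width: 0.0224
gripper_force: 59.9
```

Call:
{"api": "play_rows", "payload": {"commands": [[[1,0,0,0.002,0],[1,0,0,0.004,0],[1,0,0,0.004,0]]]}}

```text
clock: 12.62
tcp_pos: [0.552, -0.0943, -0.0133]
orientation: [3.103, -0.491, 0.0]
contact_force: [-0.6, 0.1, -0.2]
grip_width: 0.0226
gripper_force: 60.3
```

The weight now rests on the panel. Releasing, rising and checking.

Call:
{"api": "play_rows", "payload": {"commands": [[[0.1,0,0,0.001,0],[0.1,0,0,0.001,0],[0.1,0,0,0.001,0],[0.1,0,0,0.001,0],[0.1,0,0,-0.05,0],[0.1,0,0,-0.2,0],[0.1,0,0,-0.4,0],[0.1,0,0,-0.6,0],[0.1,0,0,-0.8,0],[0.1,0,0,-0.8,0],[0.1,0,0,-0.8,0]]]}}

```text
clock: 13.53
tcp_pos: [0.5539, -0.0945, 0.1501]
orientation: [-3.103, 0.491, -0.011]
contact_force: [0.7, -0.2, -1.0]
grip_width: 0.0384
gripper_force: 0.0
```

```bash
cat > chk.py <<'E'
import sys
from h import *
# chk.py png thing:x,y,yaw[,zbase] ...  panel lines too
o=get_obs();f=viewer.grab_frame("wrist");vis=np.array(f["pixels"])[:,:,::-1].copy()
print(o["tcp_pos"].round(4),yaw(o).round(4),o["clock"],o["grip_width"].round(4))
P=lines(f,o,"panel",(.5756,-.0194,1.259),(.103,.054),15,mpanel);print("panel",P[0].round(4),P[1]);P=P[0]
for a in sys.argv[2:]:
    n,q=a.split(":");q=[float(x) for x in q.split(",")];z=q[3] if len(q)>3 else .002
    for d in viewer.trace(f,n):
        v,u=np.nonzero(d["pixels"]);c=px2w(f,(u.mean(),v.mean()),z+.01,o)[0]
        if np.hypot(*(c[:2]-q[:2]))>.04: continue
        p,i=fit(f,o,n,q[:3],d["pixels"],z);c,s=np.cos(P[2]),np.sin(P[2]);D=p[:2]-P[:2]
        print(n,round(d["score"],2),"fit",p.round(4),round(i,3),"in panel mm",1e3*np.array([c*D[0]+s*D[1],-s*D[0]+c*D[1]]).round(4),(p[2]-P[2]).round(3))
        k,_=cv2.findContours((rend(f,o,n,p,z)>.5).astype(np.uint8),0,2);cv2.drawContours(vis,k,-1,(0,0,255),1);break
    else: print(n,"not found")
cv2.imwrite("pics/"+sys.argv[1],vis)
E
python3 chk.py c1.png bar_c:.5518,-.0939,1.26,.005 disc_big_c:.5115,-.2187,0 post_weight_c:.4517,-.3523,0 block_c:.406,-.229,-.45
```

```text
Traceback (most recent call last):
  File "chk.py", line 5, in <module>
    print(o["tcp_pos"].round(4),yaw(o).round(4),o["clock"],o["grip_width"].round(4))
                                                           ^^^^^^^^^^^^^^^^^^^^^
AttributeError: 'float' object has no attribute 'round'
```

```bash
sed -i 's/o\["grip_width"\].round(4)/o["grip_width"]/' chk.py
python3 chk.py c1.png bar_c:.5518,-.0939,1.26,.005 disc_big_c:.5115,-.2187,0 post_weight_c:.4517,-.3523,0 block_c:.406,-.229,-.45
```

```text
[ 0.5523 -0.0944  0.1479] -0.3137 13.5833 0.0384468931449476
panel [ 0.5751 -0.0196  1.2568] 1597
bar_c 0.8 fit [ 0.551  -0.0945  1.2549] 0.924 in panel mm [-78.7  -0.2] -0.002
disc_big_c 0.66 fit [ 0.5116 -0.2182 -0.2099] 0.914 in panel mm [-208.6   -0.9] -1.467
post_weight_c 0.96 fit [ 0.4515 -0.3541  0.0284] 0.929 in panel mm [-356.3   14.3] -1.228
block_c 0.64 fit [ 0.4082 -0.2296 -0.6187] 0.835 in panel mm [-251.3   93.9] -1.876
```

View pics/c1.png

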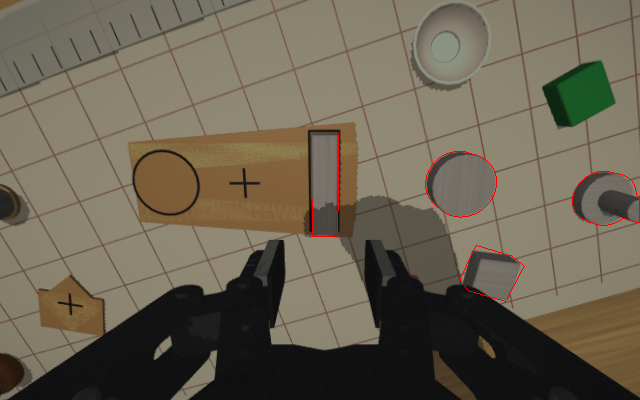

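The bar sits at −78.7, −0.2 mm in panel coordinates, inside its rectangle. Next is the large disc at (461,184).

Run:
```python
from h import *
plan([(.5115,-.2184,.06,-.3137),(.5115,-.2184,-.02,-.3137),(.5115,-.2184,.06,-.3137),(.5994,.0547,.06,-.3137)])
```

```text
from [ 0.5508 -0.0941  0.1452 -0.3134] t 13.8
[ 0.5115 -0.2184  0.06   -0.3137] row [0.0044 0.6517 0.4258] 0.0002 n>= 3.7
[ 0.5115 -0.2184 -0.02   -0.3137] row [ 0.  -0.   0.4] -0.0 n>= 1.9
[ 0.5115 -0.2184  0.06   -0.3137] row [ 0.  -0.  -0.4] -0.0 n>= 1.9
[ 0.5994  0.0547  0.06   -0.3137] row [-0.0033 -1.4345 -0.    ] -0.0 n>= 6.9
```

Call:
{"api": "play_rows", "payload": {"commands": [[[-1,0,0.2,0.05,0],[-1,0,0.4,0.15,0],[-1,0,0.6,0.25,0],[-1,0,0.652,0.35,0],[-1,0,0.652,0.425,0],[-1,0,0.652,0.425,0],[-1,0,0.652,0.425,0],[-1,0,0.652,0.425,0]]]}}

```text
clock: 14.5
tcp_pos: [0.5125, -0.2173, 0.062]
orientation: [-3.103, 0.488, -0.001]
contact_force: [0.4, -0.1, 0.2]
grip_width: 0.0853
gripper_force: 0.0
```

```bash
python3 chk.py c2.png disc_big_c:.5115,-.2184,0; python3 -c "
from h import *
plan([(.5115,-.2184,-.02,-.3137)]*2)"
```

```text
[ 0.5125 -0.2173  0.062 ] -0.3118 14.5 0.08534492561488563
panel [ 0.5759 -0.0193  1.2587] 1087
disc_big_c 0.98 fit [ 0.5114 -0.2183  0.0863] 0.932 in panel mm [-2.092e+02  2.000e-01] -1.172
from [ 0.5129 -0.2175  0.0626 -0.3117] t 14.6
[ 0.5115 -0.2184 -0.02   -0.3137] row [-0.0051  0.0066  0.4129] 0.0013 n>= 2.0
[ 0.5115 -0.2184 -0.02   -0.3137] row [ 0. -0. -0.] -0.0 n>= 0.0
```

Call:
{"api": "play_rows", "payload": {"commands": [[[-1,-0.005,0.006,0.1,0],[-1,-0.005,0.006,0.2,0],[-1,-0.005,0.006,0.28,0],[-1,-0.005,0.006,0.35,0],[-1,-0.005,0.006,0.39,0],[-1,-0.005,0.006,0.41,0],[-1,-0.005,0.006,0.41,0]]]}}

```text
clock: 15.18
tcp_pos: [0.5105, -0.2187, -0.0205]
orientation: [-3.103, 0.489, 0.0]
contact_force: [-0.9, 0.7, 0.0]
grip_width: 0.0853
gripper_force: 0.0
```

Call:
{"api": "play_rows", "payload": {"commands": [[[1,0,0,0,0],[1,0,0,0,0],[1,0,0,0,0],[1,0,0,0,0],[1,0,0,0,0],[1,0,0,0,0]]], "grip_force": 80}}

```text
clock: 15.68
tcp_pos: [0.5114, -0.2191, -0.0187]
orientation: [3.103, -0.49, 0.004]
contact_force: [-1.8, 0.9, 9.6]
grip_width: 0.0574
gripper_force: 83.5
```

The large disc is held (57 mm, 84 N). Carrying it to the circle.

Call:
{"api": "play_rows", "payload": {"commands": [[[1,0,0,-0.03,0],[1,0,0,-0.12,0],[1,0,0,-0.25,0],[1,0,-0.1,-0.38,0],[1,0,-0.27,-0.4,0],[1,0,-0.45,-0.4,0],[1,0,-0.62,-0.4,0],[1,0,-0.7,-0.4,0],[1,0,-0.7,-0.4,0]]]}}

```text
clock: 16.43
tcp_pos: [0.5546, -0.0796, 0.06]
orientation: [-3.102, 0.478, -0.001]
contact_force: [0.7, -0.4, -5.2]
grip_width: 0.0573
gripper_force: 87.0
```

Call:
{"api": "play_rows", "payload": {"commands": [[[1,0,-0.15,0,0],[1,0,-0.32,0,0],[1,0,-0.5,0,0],[1,0,-0.65,0,0],[1,0,-0.735,0,0],[1,0,-0.735,0,0],[1,0,-0.735,0,0],[1,0,-0.735,0,0]]]}}

```text
clock: 17.1
tcp_pos: [0.5979, 0.0521, 0.0591]
orientation: [3.101, -0.492, -0.002]
contact_force: [0.3, -0.5, -5.1]
grip_width: 0.0571
gripper_force: 87.2
```

```bash
python3 chk.py c3.png; python3 -c "
from h import *
plan([(.5994,.0547,-.0157,-.3137)])"
```

```text
[0.5979 0.0521 0.0591] -0.3147 17.1 0.05705039337089033
panel [ 0.5751 -0.0198  1.2606] 1786
from [ 0.598   0.0516  0.0592 -0.3156] t 17.1
[ 0.5994  0.0547 -0.0157 -0.3137] row [ 0.0017 -0.0168  0.3744] -0.0012 n>= 1.8
```

View pics/c3.png

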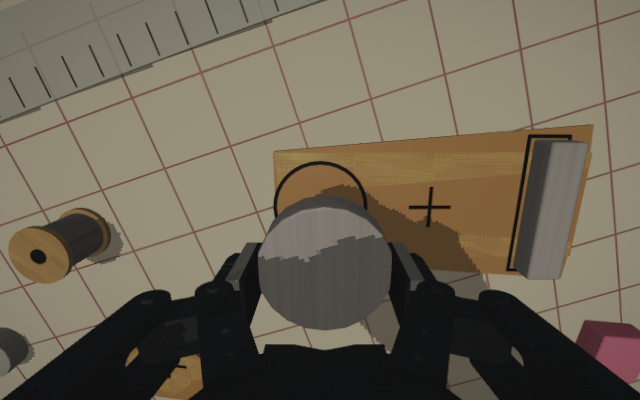

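The disc is held level over the circle at (320,205). Lowering.

Call:
{"api": "play_rows", "payload": {"commands": [[[1,0.002,-0.017,0.08,0],[1,0.002,-0.017,0.16,0],[1,0.002,-0.017,0.24,0],[1,0.002,-0.017,0.3,0],[1,0.002,-0.017,0.34,0],[1,0.002,-0.017,0.357,0],[1,0.002,-0.017,0.357,0],[1,0.002,-0.017,0.357,0]]]}}

```text
clock: 17.82
tcp_pos: [0.6006, 0.0568, -0.0115]
orientation: [-3.103, 0.491, -0.001]
contact_force: [0.3, -0.3, -4.8]
grip_width: 0.057
gripper_force: 87.5
```

```bash
python3 -c "
from h import *
plan([(.5994,.0547,-.0157,-.3137)])
viewer.grab_frame('wrist')
plan([(.5994,.0547,-.0157,-.3137)])"
```

```text
from [ 0.6006  0.0568 -0.0115 -0.3139] t 17.8
[ 0.5994  0.0547 -0.0157 -0.3137] row [-0.0026  0.012   0.0212] -0.0001 n>= 0.1
from [ 0.6009  0.057  -0.0111 -0.3138] t 17.9
[ 0.5994  0.0547 -0.0157 -0.3137] row [-0.0038  0.0131  0.0228] -0.0 n>= 0.1
```

Call:
{"api": "play_rows", "payload": {"commands": [[[1,-0.003,0.012,0.005,0],[1,-0.003,0.012,0.01,0],[1,-0.003,0.012,0.014,0],[1,-0.003,0.012,0.014,0],[1,-0.003,0.012,0.014,0]]]}}

```text
clock: 18.28
tcp_pos: [0.599, 0.0549, -0.0146]
orientation: [-3.103, 0.49, -0.0]
contact_force: [0.2, -0.5, -4.7]
grip_width: 0.0571
gripper_force: 87.5
```

Call:
{"api": "play_rows", "payload": {"commands": [[[1,0,0,0.003,0],[1,0,0,0.005,0],[1,0,0,0.005,0]]]}}

```text
clock: 18.53
tcp_pos: [0.599, 0.0549, -0.0156]
orientation: [-3.103, 0.49, -0.0]
contact_force: [0.3, -0.2, -2.8]
grip_width: 0.0575
gripper_force: 87.8
```

Partly unloaded; another 0.6 mm, then release and rise.

Call:
{"api": "play_rows", "payload": {"commands": [[[1,0,0,0.003,0],[1,0,0,0.003,0],[-1,0,0,0.003,0],[-1,0,0,0.003,0],[-1,0,0,0.003,0],[-1,0,0,0.003,0],[-1,0,0,0.003,0],[-1,0,0,-0.05,0],[-1,0,0,-0.2,0],[-1,0,0,-0.4,0],[-1,0,0,-0.4,0]]]}}

```text
clock: 19.45
tcp_pos: [0.6038, 0.0559, 0.0719]
orientation: [-3.099, 0.49, -0.017]
contact_force: [1.0, 0.2, 0.4]
grip_width: 0.0855
gripper_force: 0.0
```

Call:
{"api": "play_rows", "payload": {"commands": [[[-1,0,0.2,-0.2,0],[-1,0,0.4,-0.35,0],[-1,0,0.6,-0.4,0],[-1,0,0.8,-0.4,0],[-1,0,0.8,-0.4,0],[-1,0,0.8,-0.4,0],[-1,0,0.8,-0.4,0]]]}}

```text
clock: 20.03
tcp_pos: [0.5495, -0.0988, 0.1453]
orientation: [3.102, -0.495, 0.002]
contact_force: [0.6, 0.3, -0.3]
grip_width: 0.0855
gripper_force: 0.0
```

```bash
python3 chk.py c4.png disc_big_c:.5994,.0547,0,.005 bar_c:.5518,-.0939,1.26,.005 post_weight_c:.4515,-.353,0; python3 -c "
from h import *
plan([(.4515,-.353,.09,.1)])"
```

```text
[ 0.5495 -0.0988  0.1453] -0.3166 20.0333 0.08545833890636512
panel [ 0.5752 -0.0189  1.2624] 1608
disc_big_c 0.75 fit [0.5993 0.0542 0.3378] 0.936 in panel mm [77.  -0.7] -0.925
bar_c 0.58 fit [ 0.5506 -0.0944  1.2588] 0.927 in panel mm [-79.5   0.6] -0.004
post_weight_c not found
from [ 0.55   -0.0955  0.1443 -0.3108] t 20.2
[ 0.4515 -0.353   0.09    0.1   ] row [-0.0749  1.3766  0.2714] -0.2615 n>= 6.7
```

The large disc is at 77.0, −0.7 mm, inside its circle. Next is the post weight, gripped with the fingers closing along panel y so they clear the neighbours when placing.

Call:
{"api": "play_rows", "payload": {"commands": [[[-0.2,0,0.2,0,0],[-0.2,0,0.4,0,0],[-0.2,-0.04,0.6,0,0],[-0.2,-0.04,0.69,0,0],[-0.2,-0.04,0.69,0,0]]]}}

```text
clock: 20.65
tcp_pos: [0.4972, -0.2307, 0.1439]
orientation: [3.099, -0.5, -0.002]
contact_force: [-0.1, 0.7, 0.4]
grip_width: 0.0513
gripper_force: 0.0
```

Call:
{"api": "play_rows", "payload": {"commands": [[[-0.2,-0.035,0.15,0.05,-0.5],[-0.2,-0.035,0.3,0.1,-1],[-0.2,-0.035,0.45,0.15,-1],[-0.2,-0.035,0.6,0.2,-1],[-0.2,-0.035,0.687,0.25,-1],[-0.2,-0.035,0.687,0.27,-1],[-0.2,-0.035,0.687,0.27,-1],[-0.2,-0.035,0.687,0.27,-1],[-0.2,-0.035,0.687,0.27,-1],[-0.2,-0.035,0.687,0.27,-1],[-0.2,-0.035,0.687,0.27,-1],[-0.2,-0.035,0.687,0.27,-1]]]}}

```text
clock: 21.65
tcp_pos: [0.452, -0.3528, 0.0902]
orientation: [-2.596, -1.768, -0.002]
contact_force: [-1.1, 0.2, -0.3]
grip_width: 0.0511
gripper_force: 0.0
```

Call:
{"api": "play_rows", "payload": {"commands": [[[-0.2,0,0,0,-0.01],[-0.2,0,0,0,-0.01],[-0.2,0,0,0,-0.01]]]}}

```text
clock: 21.9
tcp_pos: [0.451, -0.3538, 0.0902]
orientation: [-2.592, -1.774, -0.001]
contact_force: [0.2, -0.1, -0.2]
grip_width: 0.051
gripper_force: 0.0
```

```bash
python3 look.py p1.png post_weight_c .4515 -.3535 0;  python3 -c "
from h import *
plan([(.4515,-.3535,.002,1.26)])"
```

```text
post_weight_c 0.58 fit [ 0.452  -0.3537  0.3346] 0.914
[ 0.451  -0.3538  0.0902] 1.2001 [ 0.94  0.5  -0.49  1.88  0.31  0.84 -0.08] 21.9
from [ 0.4507 -0.3542  0.0903  1.2007] t 22.0
[ 0.4515 -0.3535  0.002   1.26  ] row [0.0047 0.0024 0.4413] -0.0378 n>= 2.1
```

View pics/p1.png

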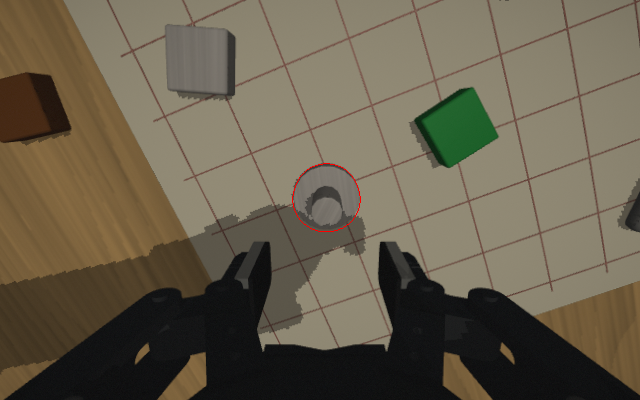

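The post weight is centred between the fingers at (327,200). The same picture confirms the grey steel block at (200,60), distinct from the brown one at (35,107) and the green one at (457,128). Descending.

Call:
{"api": "play_rows", "payload": {"commands": [[[-0.2,0.006,0.004,0.1,0],[-0.2,0.006,0.004,0.2,0],[-0.2,0.006,0.004,0.3,0],[-0.2,0.006,0.004,0.38,0],[-0.2,0.006,0.004,0.42,0],[-0.2,0.006,0.004,0.44,0],[-0.2,0.006,0.004,0.44,0]]]}}

```text
clock: 22.58
tcp_pos: [0.4514, -0.3535, 0.0018]
orientation: [-2.591, -1.776, 0.0]
contact_force: [0.6, -0.1, 0.1]
grip_width: 0.0514
gripper_force: 0.0
```

Call:
{"api": "play_rows", "payload": {"commands": [[[1,0,0,0,0],[1,0,0,0,0],[1,0,0,0,0],[1,0,0,0,0],[1,0,0,0,0],[1,0,0,0,0]]], "grip_force": 60}}

```text
clock: 23.08
tcp_pos: [0.4525, -0.3544, 0.0036]
orientation: [2.589, 1.775, 0.001]
contact_force: [-0.6, 0.4, 6.4]
grip_width: 0.0202
gripper_force: 58.7
```

Call:
{"api": "play_rows", "payload": {"commands": [[[1,0,0,-0.03,0],[1,0,0,-0.12,0],[1,0,0,-0.25,0],[1,0,0,-0.38,0],[1,0,0,-0.4,0],[1,0,0,-0.4,0]]]}}

```text
clock: 23.58
tcp_pos: [0.4524, -0.3546, 0.0841]
orientation: [2.588, 1.774, 0.001]
contact_force: [0.5, 0.1, -2.7]
grip_width: 0.02
gripper_force: 58.9
```

```bash
python3 -c "
from h import *
plan([(.5135,-.1865,.08,1.26),(.5755,-.0194,.08,1.26)])"
```

```text
from [ 0.4524 -0.3546  0.0841  1.2018] t 23.6
[ 0.5135 -0.1865  0.08    1.26  ] row [ 0.8941 -0.018   0.0203] -0.037 n>= 4.3
[ 0.5755 -0.0194  0.08    1.26  ] row [ 0.8903  0.0396 -0.    ] -0.0 n>= 4.3
```

Call:
{"api": "play_rows", "payload": {"commands": [[[1,0.1,0,0,-0.037],[1,0.26,-0.005,0,-0.037],[1,0.44,-0.01,0,-0.037],[1,0.62,-0.014,0,-0.037],[1,0.8,-0.018,0,-0.037],[1,0.894,-0.018,0,-0.037],[1,0.894,-0.018,0,-0.037]]]}}

```text
clock: 24.17
tcp_pos: [0.5135, -0.1786, 0.0811]
orientation: [-2.527, -1.861, -0.003]
contact_force: [0.3, -0.4, -1.8]
grip_width: 0.0201
gripper_force: 59.0
```

Call:
{"api": "play_rows", "payload": {"commands": [[[1,0.15,0.01,0,0],[1,0.32,0.015,0,0],[1,0.5,0.02,0,0],[1,0.68,0.03,0,0],[1,0.82,0.04,0,0],[1,0.89,0.04,0,0],[1,0.89,0.04,0,0],[1,0.89,0.04,0,0],[1,0.89,0.04,0,0],[1,0.89,0.04,0,0]]]}}

```text
clock: 25.0
tcp_pos: [0.5736, -0.0211, 0.0815]
orientation: [2.541, 1.848, -0.003]
contact_force: [-0.5, 0.1, -1.9]
grip_width: 0.02
gripper_force: 59.0
```

```bash
python3 -c "
from h import *
o=get_obs();f=viewer.grab_frame('wrist');save(f,'p2.png');
plan([(.5755,-.0194,.0066,1.26)])"
```

```text
from [ 0.5738 -0.021   0.0818  1.2576] t 25.1
[ 0.5755 -0.0194  0.0066  1.26  ] row [0.0099 0.0055 0.3758] -0.0015 n>= 1.8
```

View pics/p2.png

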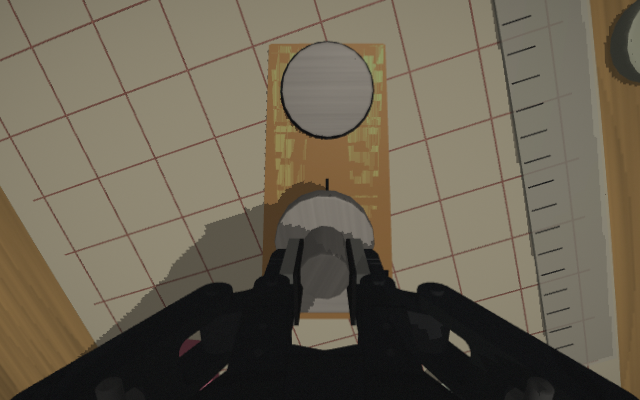

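The post weight hangs upright just short of the cross, whose arm shows at (327,183). Lowering.

Call:
{"api": "play_rows", "payload": {"commands": [[[1,0.007,0.004,0.08,0],[1,0.007,0.004,0.16,0],[1,0.007,0.004,0.24,0],[1,0.007,0.004,0.3,0],[1,0.007,0.004,0.34,0],[1,0.007,0.004,0.355,0],[1,0.007,0.004,0.355,0],[1,0.007,0.004,0.355,0],[1,0.007,0.004,0.355,0]]]}}

```text
clock: 25.8
tcp_pos: [0.5765, -0.0176, 0.0121]
orientation: [2.538, 1.851, 0.002]
contact_force: [-0.1, -0.3, -2.2]
grip_width: 0.0202
gripper_force: 59.0
```

```bash
python3 -c "
from h import *
plan([(.5755,-.0194,.0066,1.26)])"
```

```text
from [ 0.5765 -0.0176  0.0121  1.2602] t 25.8
[ 0.5755 -0.0194  0.0066  1.26  ] row [-0.0102 -0.0021  0.0277] 0.0001 n>= 0.1
```

Call:
{"api": "play_rows", "payload": {"commands": [[[1,-0.01,-0.002,0.01,0],[1,-0.01,-0.002,0.016,0],[1,-0.01,-0.002,0.02,0],[1,-0.01,-0.002,0.02,0],[1,-0.01,-0.002,0.02,0]]]}}

```text
clock: 26.22
tcp_pos: [0.5748, -0.0194, 0.0073]
orientation: [2.538, 1.851, 0.0]
contact_force: [0.3, 0.5, -3.0]
grip_width: 0.0201
gripper_force: 59.0
```

Call:
{"api": "play_rows", "payload": {"commands": [[[1,0,0,0.003,0],[1,0,0,0.006,0],[1,0,0,0.006,0]]]}}

```text
clock: 26.47
tcp_pos: [0.575, -0.0193, 0.0066]
orientation: [2.538, 1.851, 0.0]
contact_force: [-2.7, -0.7, 3.7]
grip_width: 0.0203
gripper_force: 59.7
```

Touchdown. Releasing, rising and checking.

Call:
{"api": "play_rows", "payload": {"commands": [[[-0.2,0,0,0,0],[-0.2,0,0,0,0],[-0.2,0,0,0,0],[-0.2,0,0,0,0],[-0.2,0,0,0,0],[-0.2,0,0,-0.05,0],[-0.2,0,0,-0.2,0],[-0.2,0,0,-0.4,0],[-0.2,0,0,-0.6,0],[-0.2,0,0,-0.8,0],[-0.2,0,0,-0.8,0],[-0.2,0,0,-0.8,0]]]}}

```text
clock: 27.47
tcp_pos: [0.5767, -0.0192, 0.1696]
orientation: [2.535, 1.849, 0.007]
contact_force: [-0.6, 0.8, -1.1]
grip_width: 0.0513
gripper_force: 0.0
```

```bash
python3 chk.py c5.png post_weight_c:.5755,-.0194,0,.005 disc_big_c:.5994,.0547,0,.005 disc_small_c:.5654,.3436,0; python3 -c "
from h import *
plan([(.57,.17,.12,1.26),(.5654,.3436,.05,1.26)])"
```

```text
[ 0.5767 -0.0192  0.1696] 1.2602 27.4667 0.05131078711512392
panel [ 0.5745 -0.0197  1.2549] 1312
post_weight_c 0.91 fit [ 0.575  -0.0182  0.3259] 0.922 in panel mm [1.6 0. ] -0.929
disc_big_c 0.94 fit [0.5994 0.0545 0.396 ] 0.967 in panel mm [78.2 -0.6] -0.859
disc_small_c not found
from [ 0.5737 -0.0196  0.1648  1.2604] t 27.7
[0.57 0.17 0.12 1.26] row [ 0.897  -0.307   0.2239] 0.0002 n>= 4.7
[0.5654 0.3436 0.05   1.26  ] row [ 0.8194 -0.2873  0.35  ] -0.0 n>= 4.5
```

View pics/c5.png

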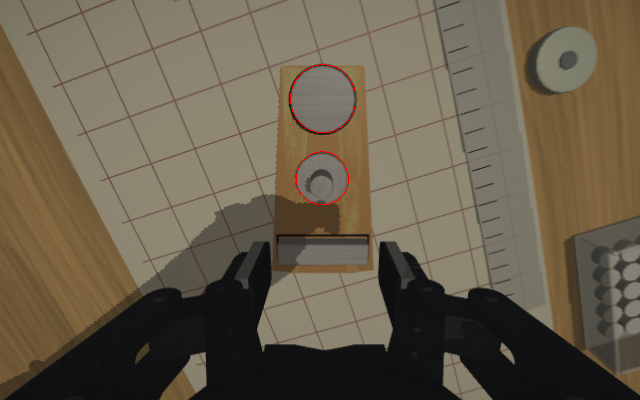

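The post weight is upright at (322,180), within about 1.5 mm of the cross, and the disc is centred in its circle. Next is the small disc.

Call:
{"api": "play_rows", "payload": {"commands": [[[-0.5,0.18,-0.06,0.05,0],[-0.5,0.36,-0.12,0.1,0],[-0.5,0.54,-0.18,0.15,0],[-0.5,0.72,-0.25,0.2,0],[-0.5,0.897,-0.307,0.22,0],[-0.5,0.897,-0.307,0.22,0]]]}}

```text
clock: 28.17
tcp_pos: [0.5676, 0.1803, 0.1203]
orientation: [-2.522, -1.862, -0.0]
contact_force: [-0.5, 0.8, 0.7]
grip_width: 0.064
gripper_force: 0.0
```

Call:
{"api": "play_rows", "payload": {"commands": [[[-0.5,0.18,-0.06,0.07,0],[-0.5,0.36,-0.12,0.14,0],[-0.5,0.54,-0.18,0.21,0],[-0.5,0.72,-0.25,0.28,0],[-0.5,0.82,-0.287,0.33,0],[-0.5,0.82,-0.287,0.33,0],[-0.5,0.82,-0.287,0.33,0],[-0.5,0.82,-0.287,0.33,0],[-0.5,0.82,-0.287,0.33,0]]]}}

```text
clock: 28.92
tcp_pos: [0.5674, 0.3416, 0.0559]
orientation: [2.539, 1.848, -0.001]
contact_force: [0.0, -1.1, -0.5]
grip_width: 0.0641
gripper_force: 0.0
```

```bash
python3 look.py d1.png disc_small_c .5654 .3436 0;  python3 -c "
from h import *
plan([(.5654,.3436,-.017,1.26)])"
```

```text
disc_small_c 0.91 fit [0.5651 0.3432 0.4201] 0.901
[0.5674 0.3416 0.0559] 1.258 [-0.25  0.69 -0.56  1.67  0.44  0.91 -1.3 ] 28.9167
from [0.5675 0.342  0.0564 1.2579] t 29.0
[ 0.5654  0.3436 -0.017   1.26  ] row [ 0.0045 -0.0127  0.3668] -0.0013 n>= 1.8
```

Call:
{"api": "play_rows", "payload": {"commands": [[[-0.5,0.004,-0.013,0.1,0],[-0.5,0.004,-0.013,0.2,0],[-0.5,0.004,-0.013,0.27,0],[-0.5,0.004,-0.013,0.32,0],[-0.5,0.004,-0.013,0.345,0],[-0.5,0.004,-0.013,0.352,0],[-0.5,0.004,-0.013,0.352,0]]]}}

```text
clock: 29.6
tcp_pos: [0.5646, 0.3455, -0.0141]
orientation: [-2.538, -1.851, -0.0]
contact_force: [-0.2, -0.2, -0.2]
grip_width: 0.0638
gripper_force: 0.0
```

Call:
{"api": "play_rows", "payload": {"commands": [[[1,0,0,0,0],[1,0,0,0,0],[1,0,0,0,0],[1,0,0,0,0],[1,0,0,0,0],[1,0,0,0,0]]], "grip_force": 50}}

```text
clock: 30.1
tcp_pos: [0.5651, 0.346, -0.0129]
orientation: [2.538, 1.851, 0.003]
contact_force: [-0.1, -0.5, 6.4]
grip_width: 0.0337
gripper_force: 49.4
```

Call:
{"api": "play_rows", "payload": {"commands": [[[1,0,0,-0.03,0],[1,0,0,-0.12,0],[1,0,0,-0.25,0],[1,0,0,-0.4,0],[1,0,0,-0.55,0],[1,0,0,-0.65,0],[1,0,0,-0.65,0]]]}}

```text
clock: 30.68
tcp_pos: [0.5665, 0.3476, 0.1212]
orientation: [2.538, 1.851, 0.013]
contact_force: [-0.1, 1.5, -0.2]
grip_width: 0.0338
gripper_force: 49.9
```

```bash
python3 -c "
from h import *
plan([(.57,.2,.115,1.26),(.5994,.0545,.08,1.26)])"
```

```text
from [0.5665 0.3476 0.1212 1.2602] t 30.7
[0.57  0.2   0.115 1.26 ] row [-0.6973  0.242   0.0311] 0.0001 n>= 3.5
[0.5994 0.0545 0.08   1.26  ] row [-0.6477  0.3624  0.175 ] -0.0 n>= 3.7
```

Call:
{"api": "play_rows", "payload": {"commands": [[[1,-0.1,0.04,0.01,0],[1,-0.28,0.1,0.02,0],[1,-0.46,0.16,0.03,0],[1,-0.62,0.22,0.03,0],[1,-0.697,0.242,0.03,0],[1,-0.697,0.242,0.03,0]]]}}

```text
clock: 31.18
tcp_pos: [0.5679, 0.1908, 0.1082]
orientation: [2.543, 1.841, -0.007]
contact_force: [-0.2, 0.1, -1.5]
grip_width: 0.0333
gripper_force: 50.0
```

Call:
{"api": "play_rows", "payload": {"commands": [[[1,-0.15,0.08,0.04,0],[1,-0.32,0.17,0.08,0],[1,-0.5,0.28,0.12,0],[1,-0.6,0.34,0.16,0],[1,-0.636,0.36,0.175,0],[1,-0.636,0.36,0.175,0],[1,-0.636,0.36,0.175,0],[1,-0.636,0.36,0.175,0],[1,-0.636,0.36,0.175,0]]]}}

```text
clock: 31.93
tcp_pos: [0.5974, 0.0578, 0.0753]
orientation: [-2.534, -1.855, -0.002]
contact_force: [-0.0, 0.1, -1.9]
grip_width: 0.0335
gripper_force: 50.0
```

```bash
python3 -c "
from h import *
o=get_obs();f=viewer.grab_frame('wrist');save(f,'d2.png')
print(o['grip_width'],o['gripper_force'])
plan([(.6002,.0569,.0101,1.26)])"
```

```text
0.033542220792966634 49.99534785747528
from [0.5975 0.0573 0.0752 1.2636] t 32.0
[0.6002 0.0569 0.0101 1.26  ] row [0.002  0.0137 0.3257] 0.0023 n>= 1.6
```

View pics/d2.png

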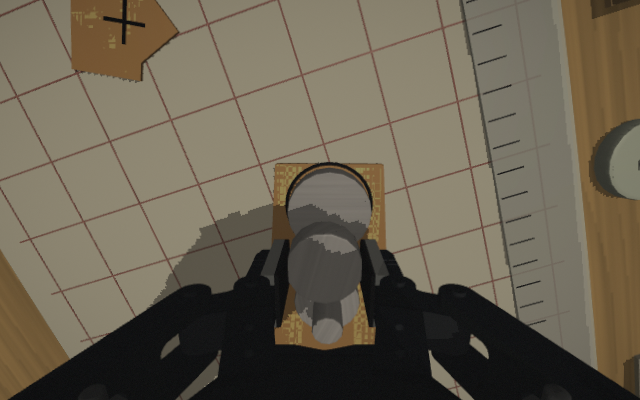

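The small disc is held above the large one. Lowering in two stages.

Call:
{"api": "play_rows", "payload": {"commands": [[[1,0.002,0.01,0.07,0],[1,0.002,0.01,0.14,0],[1,0.002,0.01,0.2,0],[1,0.002,0.01,0.25,0],[1,0.002,0.01,0.28,0],[1,0.002,0.01,0.295,0],[1,0.002,0.01,0.295,0],[1,0.002,0.01,0.295,0],[1,0.002,0.01,0.295,0]]]}}

```text
clock: 32.73
tcp_pos: [0.6001, 0.0547, 0.0162]
orientation: [2.538, 1.851, 0.001]
contact_force: [-0.3, -1.0, -1.5]
grip_width: 0.0338
gripper_force: 50.0
```

```bash
python3 -c "
from h import *
plan([(.6002,.0569,.0101,1.26)])"
```

```text
from [0.6001 0.0547 0.0162 1.2602] t 32.7
[0.6002 0.0569 0.0101 1.26  ] row [ 0.0107 -0.0029  0.0307] 0.0001 n>= 0.2
```

Call:
{"api": "play_rows", "payload": {"commands": [[[1,0.01,-0.003,0.01,0],[1,0.01,-0.003,0.018,0],[1,0.01,-0.003,0.022,0],[1,0.01,-0.003,0.022,0],[1,0.01,-0.003,0.022,0]]]}}

```text
clock: 33.15
tcp_pos: [0.5996, 0.0566, 0.0113]
orientation: [2.538, 1.851, -0.0]
contact_force: [-0.1, -0.3, -1.7]
grip_width: 0.0334
gripper_force: 50.0
```

Call:
{"api": "play_rows", "payload": {"commands": [[[1,0,0,0.003,0],[1,0,0,0.006,0],[1,0,0,0.006,0]]]}}

```text
clock: 33.4
tcp_pos: [0.5997, 0.0566, 0.0101]
orientation: [2.538, 1.851, 0.0]
contact_force: [0.4, -0.4, -1.4]
grip_width: 0.0337
gripper_force: 50.1
```

Call:
{"api": "play_rows", "payload": {"commands": [[[1,0,0,0.002,0],[1,0,0,0.004,0],[1,0,0,0.004,0]]]}}

```text
clock: 33.65
tcp_pos: [0.5997, 0.0566, 0.01]
orientation: [2.538, 1.851, -0.0]
contact_force: [-2.8, -1.2, 5.5]
grip_width: 0.0337
gripper_force: 50.7
```

Seated. Releasing and rising.

Call:
{"api": "play_rows", "payload": {"commands": [[[-0.3,0,0,0,0],[-0.3,0,0,0,0],[-0.3,0,0,0,0],[-0.3,0,0,0,0],[-0.3,0,0,0,0],[-0.3,0,0,-0.05,0],[-0.3,0,0,-0.2,0],[-0.3,0,0,-0.4,0],[-0.3,0,0,-0.6,0],[-0.3,0,0,-0.8,0],[-0.3,0,0,-0.8,0],[-0.3,0,0,-0.8,0]]]}}

```text
clock: 34.65
tcp_pos: [0.6015, 0.0572, 0.1729]
orientation: [2.536, 1.849, 0.008]
contact_force: [0.0, -1.1, -0.5]
grip_width: 0.0553
gripper_force: 0.0
```

Call:
{"api": "play_rows", "payload": {"commands": [[[-0.3,-0.1,0,0,0],[-0.3,-0.3,0,0,0],[-0.3,-0.5,0,0,0],[-0.3,-0.5,0,0,0],[-0.3,-0.5,0,0,0],[-0.3,-0.5,0,0,0]]]}}

```text
clock: 35.15
tcp_pos: [0.5684, -0.0385, 0.1686]
orientation: [-2.538, -1.85, 0.001]
contact_force: [-0.2, 0.4, -0.0]
grip_width: 0.0556
gripper_force: 0.0
```

```bash
python3 chk.py c6.png disc_small_c:.5994,.0545,0,.025 disc_big_c:.5994,.0547,0,.005 post_weight_c:.5755,-.0194,0,.005; python3 -c "
from h import *
plan([(.47,-.17,.12,1.12),(.406,-.229,.06,1.12)])"
```

```text
[ 0.5684 -0.0385  0.1686] 1.2598 35.15 0.055613319199203946
panel [ 0.5752 -0.019   1.253 ] 1298
disc_small_c 0.57 fit [ 0.5989  0.0546 -0.152 ] 0.925 in panel mm [77.4  0.5] -1.405
disc_big_c 0.8 fit [0.5994 0.054  0.3395] 0.59 in panel mm [76.9 -0.2] -0.913
post_weight_c 0.84 fit [ 0.575  -0.0185 -0.2873] 0.912 in panel mm [0.4 0.3] -1.54
from [ 0.5692 -0.0369  0.1691  1.2627] t 35.4
[ 0.47 -0.17  0.12  1.12] row [-0.7844 -0.2708  0.2456] 0.0909 n>= 4.2
[ 0.406 -0.229  0.06   1.12 ] row [-0.4049 -0.1595  0.3   ] -0.0 n>= 2.5
```

View pics/c6.png

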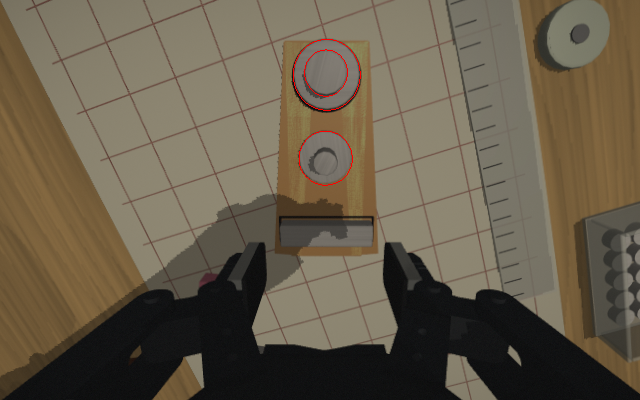

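The small disc is centred on the large one within about 1 mm, and the post weight is on its cross. I have gone past the picture allowance (16 viewed against 14), so from here I will check by numbers only. Next is the grey block.

Call:
{"api": "play_rows", "payload": {"commands": [[[-0.5,-0.17,-0.06,0.05,0],[-0.5,-0.34,-0.12,0.1,0],[-0.5,-0.5,-0.18,0.15,0.05],[-0.5,-0.65,-0.23,0.2,0.09],[-0.5,-0.784,-0.27,0.245,0.09],[-0.5,-0.784,-0.27,0.245,0.09],[-0.5,-0.784,-0.27,0.245,0.09]]]}}

```text
clock: 35.93
tcp_pos: [0.4689, -0.172, 0.1198]
orientation: [-2.663, -1.665, 0.002]
contact_force: [0.4, 0.6, 0.6]
grip_width: 0.0636
gripper_force: 0.0
```

Call:
{"api": "play_rows", "payload": {"commands": [[[-0.5,-0.18,-0.07,0.1,0],[-0.5,-0.34,-0.13,0.2,0],[-0.5,-0.405,-0.16,0.25,0],[-0.5,-0.405,-0.16,0.25,0],[-0.5,-0.405,-0.16,0.25,0],[-0.5,-0.405,-0.16,0.25,0],[-0.5,-0.405,-0.16,0.25,0]]]}}

```text
clock: 36.52
tcp_pos: [0.4082, -0.229, 0.0713]
orientation: [2.658, 1.671, 0.004]
contact_force: [0.1, 0.3, 0.0]
grip_width: 0.064
gripper_force: 0.0
```

Run:
```python
from h import *
o=get_obs();f=viewer.grab_frame("wrist")
for d in viewer.trace(f,"block_c"):
    v,u=np.nonzero(d["pixels"]);c=px2w(f,(u.mean(),v.mean()),.012,o)[0]
    rgb=np.array(f["pixels"])[d["pixels"]].mean(0).round()
    if np.hypot(*(c[:2]-[.407,-.229]))<.03: print(fit(f,o,"block_c",(c[0],c[1],-.45),d["pixels"]))
    print(c.round(3),rgb,round(d["score"],2))
plan([(.4065,-.229,.06,1.12)])
```

```text
(array([ 0.40641513, -0.2295906 , -0.46813114]), np.float64(0.9234684071667498))
[ 0.406 -0.23   0.012] [103.  99.  92.] 0.92
[ 0.562 -0.339  0.012] [23. 75. 33.] 0.92
[ 0.268 -0.207  0.012] [64. 39. 21.] 0.82
[ 0.414 -0.128  0.012] [141.  87.  98.] 0.69
from [ 0.4074 -0.2294  0.0711  1.1214] t 36.6
[ 0.4065 -0.229   0.06    1.12  ] row [-0.0004 -0.0048  0.0554] 0.0009 n>= 0.3
```

The steel-grey one (mean colour 103,99,92) is under the gripper, and the green, brown and pink ones are well away. Grasping.

Call:
{"api": "play_rows", "payload": {"commands": [[[-0.5,-0.003,-0.004,0.1,0.012],[-0.5,-0.003,-0.004,0.2,0.012],[-0.5,-0.003,-0.004,0.3,0.012],[-0.5,-0.003,-0.004,0.38,0.012],[-0.5,-0.003,-0.004,0.42,0.012],[-0.5,-0.003,-0.004,0.44,0.012],[-0.5,-0.003,-0.004,0.44,0.012]]]}}

```text
clock: 37.2
tcp_pos: [0.4049, -0.23, -0.0179]
orientation: [-2.677, -1.643, 0.0]
contact_force: [0.2, -0.2, 0.1]
grip_width: 0.0642
gripper_force: 0.0
```

Call:
{"api": "play_rows", "payload": {"commands": [[[1,0,0,0,0],[1,0,0,0,0],[1,0,0,0,0],[1,0,0,0,0],[1,0,0,0,0],[1,0,0,0,0]]], "grip_force": 60}}

```text
clock: 37.7
tcp_pos: [0.4056, -0.2308, -0.0165]
orientation: [2.676, 1.641, 0.002]
contact_force: [-1.0, 0.7, 6.6]
grip_width: 0.0406
gripper_force: 61.6
```

Call:
{"api": "play_rows", "payload": {"commands": [[[1,0,0,-0.03,0],[1,0,0,-0.12,0],[1,0,0,-0.25,0],[1,0,0,-0.4,0],[1,0,0,-0.55,0],[1,0,0,-0.55,0],[1,0,0,-0.55,0]]]}}

```text
clock: 38.28
tcp_pos: [0.4054, -0.2312, 0.094]
orientation: [2.676, 1.639, 0.002]
contact_force: [0.7, 0.3, -3.1]
grip_width: 0.0406
gripper_force: 61.7
```

```bash
python3 -c "
from h import *
plan([(.46,-.06,.1,1.1),(.48,.1,.1,1.1),(.508,.2175,.07,1.1)])"
```

```text
from [ 0.4054 -0.2312  0.094   1.0994] t 38.3
[ 0.46 -0.06  0.1   1.1 ] row [ 0.8869 -0.1455 -0.0301] -0.0004 n>= 4.3
[0.48 0.1  0.1  1.1 ] row [ 0.7583 -0.2738 -0.    ] -0.0 n>= 3.9
[0.508  0.2175 0.07   1.1   ] row [ 0.5871 -0.1417  0.15  ] -0.0 n>= 3.0
```

Call:
{"api": "play_rows", "payload": {"commands": [[[1,0.1,-0.02,-0.03,0],[1,0.28,-0.05,-0.03,0],[1,0.46,-0.08,-0.03,0],[1,0.64,-0.11,-0.03,0],[1,0.8,-0.14,-0.03,0],[1,0.887,-0.146,-0.03,0]]]}}

```text
clock: 38.78
tcp_pos: [0.4583, -0.0546, 0.0972]
orientation: [-2.672, -1.647, 0.001]
contact_force: [0.3, 0.0, -2.9]
grip_width: 0.0411
gripper_force: 61.6
```

Call:
{"api": "play_rows", "payload": {"commands": [[[1,0.18,-0.07,0,0],[1,0.36,-0.13,0,0],[1,0.54,-0.2,0,0],[1,0.7,-0.26,0,0],[1,0.758,-0.274,0,0],[1,0.758,-0.274,0,0]]]}}

```text
clock: 39.28
tcp_pos: [0.4782, 0.1051, 0.0973]
orientation: [-2.671, -1.649, 0.0]
contact_force: [0.8, -0.3, -3.0]
grip_width: 0.0408
gripper_force: 61.5
```

Call:
{"api": "play_rows", "payload": {"commands": [[[1,0.15,-0.04,0.04,0],[1,0.3,-0.07,0.08,0],[1,0.4,-0.1,0.12,0],[1,0.4,-0.1,0.15,0],[1,0.4,-0.1,0.15,0],[1,0.4,-0.1,0.15,0],[1,0.4,-0.1,0.15,0]]]}}

```text
clock: 39.87
tcp_pos: [0.497, 0.1789, 0.0677]
orientation: [2.679, 1.639, -0.003]
contact_force: [-0.7, -0.3, -4.3]
grip_width: 0.0406
gripper_force: 61.5
```

Run:
```python
from h import *
o=get_obs();f=viewer.grab_frame("wrist")
print(lines(f,o,"pocket",(.508,.2172,-.47),(.02,.02),15,mcross(.01)))
for d in viewer.trace(f,"pocket")[:2]:
    m=d["pixels"];k,_=cv2.findContours(m.astype(np.uint8),0,2);k=max(k,key=cv2.contourArea)
    print(px2w(f,cv2.approxPolyDP(k,5,True).reshape(-1,2),.005,o)[:,:2].round(4).tolist())
plan([(.5074,.2162,-.0135,1.1)])
```

```text
(array([ 0.50755167,  0.21754971, -0.48695186]), 342, np.float64(0.0010182459300682014))
from [0.4975 0.1795 0.0684 1.098 ] t 40.0
[ 0.5074  0.2162 -0.0135  1.1   ] row [ 0.1857 -0.0395  0.4093] -0.0013 n>= 2.2
```

Call:
{"api": "play_rows", "payload": {"commands": [[[1,0.1,-0.02,0.04,0],[1,0.185,-0.039,0.1,0],[1,0.185,-0.039,0.18,0],[1,0.185,-0.039,0.26,0],[1,0.185,-0.039,0.32,0],[1,0.185,-0.039,0.36,0],[1,0.185,-0.039,0.38,0],[1,0.185,-0.039,0.38,0],[1,0.185,-0.039,0.38,0],[1,0.185,-0.039,0.38,0]]]}}

```text
clock: 40.8
tcp_pos: [0.5079, 0.2179, -0.0069]
orientation: [2.678, 1.642, 0.002]
contact_force: [0.5, 0.6, -2.5]
grip_width: 0.0407
gripper_force: 61.6
```

```bash
python3 -c "
from h import *
plan([(.507,.2163,-.0135,1.097)])"
```

```text
from [ 0.5079  0.2179 -0.0069  1.0998] t 40.8
[ 0.507   0.2163 -0.0135  1.097 ] row [-0.0093 -0.0002  0.0329] 0.0018 n>= 0.2
```

Call:
{"api": "play_rows", "payload": {"commands": [[[1,-0.009,0,0.01,0.002],[1,-0.009,0,0.02,0.002],[1,-0.009,0,0.025,0.002],[1,-0.009,0,0.025,0.002],[1,-0.009,0,0.025,0.002]]]}}

```text
clock: 41.22
tcp_pos: [0.5064, 0.2162, -0.0127]
orientation: [-2.681, -1.638, 0.0]
contact_force: [0.8, -0.4, -3.2]
grip_width: 0.0404
gripper_force: 61.6
```

Call:
{"api": "play_rows", "payload": {"commands": [[[1,0,0,0.003,0],[1,0,0,0.006,0],[1,0,0,0.006,0]]]}}

```text
clock: 41.47
tcp_pos: [0.5065, 0.2163, -0.0134]
orientation: [2.68, 1.638, 0.0]
contact_force: [-1.5, -0.7, 3.8]
grip_width: 0.0408
gripper_force: 62.2
```

Call:
{"api": "play_rows", "payload": {"commands": [[[1,0,0,0.002,0],[1,0,0,0.003,0],[1,0,0,0.003,0]]]}}

```text
clock: 41.72
tcp_pos: [0.5066, 0.2162, -0.0134]
orientation: [2.68, 1.638, 0.001]
contact_force: [-3.7, -2.3, 10.1]
grip_width: 0.0402
gripper_force: 63.3
```

Seated. Releasing and backing away for a final measurement of everything.

Call:
{"api": "play_rows", "payload": {"commands": [[[-0.5,0,0,-0.003,0],[-0.5,0,0,-0.003,0],[-0.5,0,0,-0.003,0],[-0.5,0,0,-0.003,0],[-0.5,0,0,-0.003,0],[-0.5,0,0,-0.05,0],[-0.5,0,0,-0.2,0],[-0.5,0,0,-0.4,0],[-0.5,0,0,-0.6,0],[-0.5,0,0,-0.8,0],[-0.5,0,0,-0.8,0]]]}}

```text
clock: 42.63
tcp_pos: [0.5104, 0.2192, 0.154]
orientation: [2.679, 1.638, 0.02]
contact_force: [0.5, 1.2, 0.9]
grip_width: 0.0634
gripper_force: 0.0
```

Call:
{"api": "play_rows", "payload": {"commands": [[[-0.5,-0.2,0,-0.15,0.35],[-0.5,-0.4,0,-0.3,0.7],[-0.5,-0.6,0,-0.4,0.7],[-0.5,-0.8,0,-0.4,0.7],[-0.5,-0.8,0,-0.4,0.7],[-0.5,-0.8,0,-0.4,0.7],[-0.5,-0.8,0,-0.4,0.7],[-0.5,-0.8,0,-0.4,0.7],[-0.5,-0.8,0,-0.4,0.7],[-0.5,-0.8,0,-0.4,0.7],[-0.5,-0.8,0,-0.4,0.7],[-0.5,-0.8,0,-0.4,0.7]]]}}

```text
clock: 43.63
tcp_pos: [0.4333, 0.0739, 0.2257]
orientation: [3.142, 0.001, 0.0]
contact_force: [-0.3, -0.3, 0.3]
grip_width: 0.0641
gripper_force: 0.0
```

```bash
python3 chk.py c7.png block_c:.5076,.2176,-.47,.005 bar_c:.5518,-.0939,1.26,.005 disc_small_c:.5994,.0545,0,.025 post_weight_c:.5755,-.0194,0,.005 spool_c:.635,.2271,0 jar_c:.4522,.3419,0 dish_c:.6355,-.2342,0
```

```text
[0.4333 0.0739 0.2257] 0.0007 43.6333 0.06412593529570385
panel [ 0.5769 -0.0214  1.25  ] 1390
block_c 0.56 fit [ 0.5075  0.218  -0.4599] 0.92 in panel mm [205.3 141.4] -1.71
bar_c 0.73 fit [ 0.5507 -0.0946  1.2492] 0.905 in panel mm [-77.7   1.8] -0.001
disc_small_c not found
post_weight_c 0.71 fit [ 0.5744 -0.017   0.3764] 0.911 in panel mm [3.5 3.8] -0.874
spool_c not found
jar_c 0.67 fit [0.4514 0.3421 0.3532] 0.816 in panel mm [305.4 233.8] -0.897
dish_c 0.89 fit [ 0.6425 -0.2479 -0.1574] 0.954 in panel mm [-194.3 -133.7] -1.407
```

The drawn lines are now mostly hidden, so the panel fit in this view is unreliable. I'll compare with the starting top view to confirm that nothing else moved.

Run:
```python
from h import *
f=viewer.grab_frame("top");im=np.array(f["pixels"])[:,:,::-1].astype(np.float32)
old=cv2.imread("pics/top.png");old=cv2.resize(old,(640,400),interpolation=cv2.INTER_AREA).astype(np.float32)
D=np.abs(cv2.GaussianBlur(im,(3,3),0)-cv2.GaussianBlur(old,(3,3),0)).max(2)
for n,c in dict(dish=(422,139),spool=(233,135),jar=(177,208),green=(466,170),pink=(381,229),brown=(416,293),oldbar=(226,233)).items():
    p=D[c[1]-22:c[1]+22,c[0]-22:c[0]+22];print(n,p.max().round(),(p>40).sum())
P=np.array([.5755,-.0194]);t=1.259;c,s=np.cos(t),np.sin(t)
for n,q,z in(("disc_small_c",(.5994,.0545,0),.025),("post_weight_c",(.5755,-.0194,0),.005),("bar_c",(.5518,-.0939,1.26),.005),("block_c",(.5076,.2176,-.47),.005)):
    for d in viewer.trace(f,n):
        p,i=fit(f,None,n,q,d["pixels"],z)
        if i>.5: print(n,p.round(4),i.round(3),"panel",(c*(p[0]-P[0])+s*(p[1]-P[1])).round(4),(-s*(p[0]-P[0])+c*(p[1]-P[1])).round(4));break
f=viewer.grab_frame("wrist");o=get_obs();print(o["clock"])
for d in viewer.trace(f,"post_weight_c")[:1]: print(fit(f,o,"post_weight_c",(.5755,-.0194,0),d["pixels"],.005))
```

```text
dish 25.0 0
spool 81.0 1527
jar 24.0 0
green 24.0 0
pink 95.0 156
brown 88.0 100
oldbar 84.0 1079
post_weight_c [ 0.5755 -0.0196  0.4038] 0.691 panel -0.0002 -0.0001
bar_c [ 0.5535 -0.0958  1.2584] 0.824 panel -0.0795 -0.0025
44.3333
(array([ 0.5743849 , -0.0167975 , -0.27706036]), np.float64(0.9458350682949139))
```

The dish, jar and green block are unmoved. The arm blocks the spool in this view, so I'll move it aside and check the rest.

Call:
{"api": "play_rows", "payload": {"commands": [[[-0.5,0,0.2,-0.1,0],[-0.5,0,0.4,-0.2,0],[-0.5,0,0.6,-0.2,0],[-0.5,0,0.8,-0.2,0],[-0.5,0,1,-0.2,0],[-0.5,0,1,-0.2,0]]]}}

```text
clock: 44.88
tcp_pos: [0.4318, -0.1347, 0.2655]
orientation: [3.139, -0.021, 0.0]
contact_force: [0.6, -0.1, 0.6]
grip_width: 0.0641
gripper_force: 0.0
```

Call:
{"api": "play_rows", "payload": {"commands": [[[-0.5,-0.2,0.2,0,0],[-0.5,-0.4,0.4,0,0],[-0.5,-0.5,0.6,0,0],[-0.5,-0.5,0.8,0,0],[-0.5,-0.5,1,0,0],[-0.5,-0.5,1,0,0]]]}}

```text
clock: 45.38
tcp_pos: [0.3305, -0.3299, 0.2658]
orientation: [3.14, -0.011, 0.0]
contact_force: [0.2, -0.5, -0.1]
grip_width: 0.0636
gripper_force: 0.0
```

Call:
{"api": "play_rows", "payload": {"commands": [[[-0.5,-0.2,0.2,0,0],[-0.5,-0.4,0.4,0,0],[-0.5,-0.4,0.6,0,0],[-0.5,-0.4,0.8,0,0],[-0.5,-0.4,1,0,0],[-0.5,-0.4,1,0,0],[-0.5,-0.4,1,0,0]]]}}

```text
clock: 45.97
tcp_pos: [0.2503, -0.5298, 0.2648]
orientation: [3.14, -0.011, -0.002]
contact_force: [-0.4, 0.3, -1.1]
grip_width: 0.0644
gripper_force: 0.0
```

Run:
```python
from h import *
f=viewer.grab_frame("top");save(f,"top2.png");im=np.array(f["pixels"])[:,:,::-1].astype(np.float32)
old=cv2.imread("pics/top.png");old=cv2.resize(old,(640,400),interpolation=cv2.INTER_AREA).astype(np.float32)
D=np.abs(cv2.GaussianBlur(im,(3,3),0)-cv2.GaussianBlur(old,(3,3),0)).max(2)
for n,c in dict(dish=(422,139),spool=(233,135),jar=(177,208),green=(466,170),pink=(381,229),brown=(416,293)).items():
    p=D[c[1]-18:c[1]+18,c[0]-18:c[0]+18];print(n,p.max().round(),(p>40).sum())
P=np.array([.5755,-.0194]);t=1.259;c,s=np.cos(t),np.sin(t)
for n,q,z in(("disc_big_c",(.5994,.0545,0),.005),("disc_small_c",(.5994,.0545,0),.025),("post_weight_c",(.5755,-.0194,0),.005),("bar_c",(.5518,-.0939,1.26),.005),("block_c",(.5076,.2176,-.47),.005)):
    for d in viewer.trace(f,n):
        p,i=fit(f,None,n,q,d["pixels"],z)
        if i>.5: print(n,p.round(4),i.round(3),"panel",(c*(p[0]-P[0])+s*(p[1]-P[1])).round(4),(-s*(p[0]-P[0])+c*(p[1]-P[1])).round(4));break
print(get_obs()["clock"],get_obs()["contact_force"].round(1))
```

```text
dish 2.0 0
spool 3.0 0
jar 3.0 0
green 3.0 0
pink 2.0 0
brown 2.0 0
disc_big_c [ 0.5977  0.0536 -0.3202] 0.591 panel 0.0763 0.0012
disc_small_c [0.5982 0.0538 0.052 ] 0.815 panel 0.0766 0.0009
post_weight_c [ 0.5756 -0.0195  0.3991] 0.797 panel -0.0 -0.0001
bar_c [ 0.5514 -0.0958  1.2622] 0.837 panel -0.0801 -0.0005
block_c [ 0.5067  0.2172 -0.5409] 0.851 panel 0.2041 0.1381
46.2667 [ 0.5 -0.2 -0.8]
```

All the weights are in place and the spool, dish, jar and look-alikes haven't moved. Handing in.

```bash
python3 -c "
from bench import r
print(r.hand_in())"
```

```text
the job is handed in; nothing more can be done
None
```

Job handed in at about 46 s: all five weights were set down in order, each measuring within about 2 mm of its mark, and the spool, dish, jar and look-alikes did not move. Two faults: an early fingertip touch pressed on the bar with about 85 N (wrist limit 120 N; I took the 40 N limit to cover only the arm and gripper body), and I viewed 16 pictures instead of 14.

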